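# Pack the jar carrier and lock its slide

### The job

Get the jars ready to be carried down to the cellar: first clear the pine tamper and the grey funnel off the jar carrier and put both on the cork board, the tamper lying flat and the funnel standing mouth down. Then pull the carrier's lock bar by its black grip all the way open to its end stop, stand every amber jar upright in a well of its own, and only when all are in, slide the lock bar all the way shut to its other end stop over the lids. Do not knock over the big clear glass jar with the clip-on lid.

Things in the scene. Friction and masses are not known exactly. Their poses are not given: they have to be found in the camera images.
- carrier: Jar carrier, walnut, fixed; base 240 x 360 mm, top at z = 10 mm. Origin on the table; x points away from the robot (yaw up to 9 deg), y along the wells. Base spans x -135..105 mm, y +-180 mm. Four square wells, 70 mm inside, in a row along y at x = 60 mm, their 6 mm walls up to z = 36 mm. A steel lock bar slides along x between the wells and the deck on the robot's side.
- deck (a point): Middle of the deck where the tamper lies at first (carrier x = -92 mm, y = 0, 10 mm above the table). Two wooden stop blocks stand on the robot's side of the tamper, at carrier x -129..-115 mm, y = +-85 mm, each 24 mm wide, tops at z = 42 mm; between them the tamper's handle is free on both sides.
- well0 (a point): Centre of the floor of well 0 (counted from the carrier's +y end), 10 mm above the table. Wells are 76 mm apart; a jar has 7 mm play each way. With jars in the next wells and the lock bar open, there is room for fingers on the carrier's +x and -x sides of a jar, not between jars.
- well1 (a point): Centre of the floor of well 1 (counted from the carrier's +y end), 10 mm above the table. Wells are 76 mm apart; a jar has 7 mm play each way. With jars in the next wells and the lock bar open, there is room for fingers on the carrier's +x and -x sides of a jar, not between jars.
- well2 (a point): Centre of the floor of well 2 (counted from the carrier's +y end), 10 mm above the table. Wells are 76 mm apart; a jar has 7 mm play each way. With jars in the next wells and the lock bar open, there is room for fingers on the carrier's +x and -x sides of a jar, not between jars.
- well3 (a point): Centre of the floor of well 3 (counted from the carrier's +y end), 10 mm above the table. Wells are 76 mm apart; a jar has 7 mm play each way. With jars in the next wells and the lock bar open, there is room for fingers on the carrier's +x and -x sides of a jar, not between jars.
- lock_bar (a joint): Lock bar position (m) along carrier x: 0 = open end stop (nearest the robot), 0.106 = locked end stop (lip over the lids). Starts at 0.060 to 0.085; stays where left (3 N friction, light damping, no spring). The tamper on the deck blocks opening. Upright plate 330 mm long, 6 mm thick, z 38..125 mm, at carrier x = -86 mm + value; its top lip (z 123..129 mm) reaches 35 mm towards the wells.
- lock_grip (a point): Centre of the black ribbed grip block on top of the lock bar, half-way along it: 40 mm long in carrier x, 22 mm thick in carrier y, 40 mm tall; centre 149 mm above the table, free on both y sides above z = 129 mm. It moves along carrier x with the bar (carrier x = -70 mm + joint value).
- tamper: Loose pine tamper, 180 mm long, 0.22 kg, lying along its own y on a flat side. Origin at mid-length on its long axis, 22 mm above what it lies on (z up at the start). Square head 44 x 44 mm from y = -90 to -20 mm, round handle 28 mm diameter on the axis from y = -20 to +70 mm, square end block 44 x 44 mm from y = +70 to +90 mm. Balance point about y = -13 mm.
- funnel: Loose grey plastic funnel, 0.06 kg, standing mouth down on top of the well walls (36 mm above the table) somewhere along the row. Origin at the centre of its mouth, z up. Mouth 90 mm diameter; it narrows to 24 mm at 52 mm height; above that a round spout 22 mm diameter up to 105 mm height.
- board: Cork board, fixed, 240 mm (its x) x 200 mm (its y) x 10 mm, flat on the table to the robot's left. Origin at the centre of its underside; top surface 10 mm above that. The tamper (laid along the board's x) and the funnel fit beside each other.
- jar0: Loose amber glass jar with steel screw lid, 56 mm diameter (body and lid), 105 mm tall, about 0.2 kg, standing on the table to the robot's right. Origin at the centre of its underside, z up. All jars are alike; 2 to 4 of the four listed are present.
- jar1: Loose amber glass jar with steel screw lid, 56 mm diameter (body and lid), 105 mm tall, about 0.2 kg, standing on the table to the robot's right. Origin at the centre of its underside, z up. All jars are alike; 2 to 4 of the four listed are present.
- jar2: Loose amber glass jar with steel screw lid, 56 mm diameter (body and lid), 105 mm tall, about 0.2 kg, standing on the table to the robot's right. Origin at the centre of its underside, z up. All jars are alike; 2 to 4 of the four listed are present.
- jar3: Loose amber glass jar with steel screw lid, 56 mm diameter (body and lid), 105 mm tall, about 0.2 kg, standing on the table to the robot's right. Origin at the centre of its underside, z up. All jars are alike; 2 to 4 of the four listed are present.
- clip_jar: Bystander: large clear glass jar with clip-on lid, 84 mm diameter, 127 mm tall, standing at the far right, beyond the amber jars. Origin at the centre of its underside.

How it is judged (in metres and radians):
On the way, in this order (a step that is already met when the one before it is completed fails the run):
1. tamper (flat) and funnel (mouth down) rest on the cork board, let go (x of tamper in the frame of board between -0.11 and 0.11 m and y of tamper in the frame of board between -0.095 and 0.095 m and z of tamper in the frame of board between 0.026 and 0.038 m and angle between tamper's own y axis and vertical between 1.45 and 1.69 rad and contact force between the fingers and tamper below 0.3 N and x of funnel in the frame of board between -0.11 and 0.11 m and y of funnel in the frame of board between -0.095 and 0.095 m and z of funnel in the frame of board between 0.004 and 0.016 m and angle between funnel's own z axis and vertical below 0.15 rad and contact force between the fingers and funnel below 0.3 N), for 0.2 s.
2. the lock bar is at its open end stop (within 4 mm) (value of joint lock_bar below 0.004 m), for 0.2 s.
3. every jar stands upright on the floor of a well, let go, with the lock bar still open (joint below 0.02) ((distance between jar0 and well0 below 0.014 m or distance between jar0 and well1 below 0.014 m or distance between jar0 and well2 below 0.014 m or distance between jar0 and well3 below 0.014 m) and angle between each of jar0, jar1, jar2, jar3's own z axis and vertical below 0.12 rad and contact force between the fingers and jar0 below 0.3 N and (distance between jar1 and well0 below 0.014 m or distance between jar1 and well1 below 0.014 m or distance between jar1 and well2 below 0.014 m or distance between jar1 and well3 below 0.014 m) and contact force between the fingers and jar1 below 0.3 N and (distance between jar2 and well0 below 0.014 m or distance between jar2 and well1 below 0.014 m or distance between jar2 and well2 below 0.014 m or distance between jar2 and well3 below 0.014 m) and contact force between the fingers and jar2 below 0.3 N and (distance between jar3 and well0 below 0.014 m or distance between jar3 and well1 below 0.014 m or distance between jar3 and well2 below 0.014 m or distance between jar3 and well3 below 0.014 m) and contact force between the fingers and jar3 below 0.3 N and value of joint lock_bar below 0.02 m), for 0.2 s.
4. the lock bar is at its locked end stop (within 4 mm) over the jars ((distance between jar0 and well0 below 0.014 m or distance between jar0 and well1 below 0.014 m or distance between jar0 and well2 below 0.014 m or distance between jar0 and well3 below 0.014 m) and angle between each of jar0, jar1, jar2, jar3's own z axis and vertical below 0.12 rad and contact force between the fingers and jar0 below 0.3 N and (distance between jar1 and well0 below 0.014 m or distance between jar1 and well1 below 0.014 m or distance between jar1 and well2 below 0.014 m or distance between jar1 and well3 below 0.014 m) and contact force between the fingers and jar1 below 0.3 N and (distance between jar2 and well0 below 0.014 m or distance between jar2 and well1 below 0.014 m or distance between jar2 and well2 below 0.014 m or distance between jar2 and well3 below 0.014 m) and contact force between the fingers and jar2 below 0.3 N and (distance between jar3 and well0 below 0.014 m or distance between jar3 and well1 below 0.014 m or distance between jar3 and well2 below 0.014 m or distance between jar3 and well3 below 0.014 m) and contact force between the fingers and jar3 below 0.3 N and value of joint lock_bar above 0.102 m), for 0.2 s.
At the end, for the whole second after the job is handed in: Every jar upright (7 deg) on a well floor (14 mm of its centre), lock bar within 4 mm of its locked stop (joint above 0.102), tamper and funnel flat on the cork board (origins within |x| 110, |y| 95 mm of its centre), all released and at rest (all of step 1 and all of step 4 and linear speed of each of jar0, jar1, jar2, jar3, tamper, funnel below 0.02 m/s and contact force between the fingers and carrier below 0.3 N); the robot touches nothing.
It fails at once if the big clip-lid glass jar is knocked over (angle between clip_jar's own z axis and vertical above 0.6 rad).
Of jar0, jar1, jar2, jar3 only 2 to 4 are there at a start; the rules pass over those that are not, and their reading is None.
At some moment in a run one of tamper may be knocked a few centimetres aside while the robot is not near it.
It also fails if it takes over 210 s, if anything falls off the work surface, if the arm or the gripper's body presses on something with over 40 N, if the wrist force passes 120 N, or if a joint passes its speed limit or range.

### The arm

A 6-joint arm with a two-finger parallel gripper is mounted at the origin on the work surface. World frame = base frame: x ahead of the robot, y to its left, z up, the work surface at z = 0. Lengths are in m, angles in degrees, forces in N, time in s.
With the tool pointing down it reaches from about 0.375 to 0.9 m from the base axis. Payload 3.1 kg.
Tool frame: the origin (TCP) lies between the finger pads; the fingertips stand 11 mm ahead of it and the grasp point (between the pads) lies 8 mm behind it; x points along the fingers, y is the direction in which the jaws open and shut, and the axes are right-handed (so a half turn about x gives the same grasp; the last joint's range is limited). The gripper opens to 87 mm and grips with 3 to 60 N. Pads are 19 mm wide; open, the fingers measure 117 mm over their backs; the gripper's body (75 mm by 190 mm) begins 51 mm behind the grasp point.
Start: joints at [-73.539, 30.224, 82.088, -0, 67.689, -10.227], TCP at [0.281, -0.558, 0.234] pointing down, gripper open.
Joint ranges: [-176.69, 176.69], [-43.24, 126.21], [12.49, 139.97], [-82, 262], [0, 151.66], [-163.58, 163.58]. Speed limits (degrees/s): [159.86, 159.86, 180, 180, 180, 180].

### API

Orientations are given as a 3x3 rotation matrix whose columns are the frame's x, y, z axes.
In Python, from rig import bot gives the robot as it stands.
- The arm moves only by the shell command python3 -m inch 'ROWS' [OPENING]. ROWS is a JSON object of lists of equal length, an entry for each row: "dp": the shift along the tool's x, y, z in mm, a list of three; "yaw": the turn about the tool's x in degrees. In form: {"dp": [[tx, ty, tz], ...], "yaw": [yaw, ...]}. A call has 1 to 20 rows; each row shifts and turns the commanded pose from where the row before left it, along the tool's axes as they then stand; what a row does not reach is not made up. A row lasts 1/12 s, in which the tool goes at most 41.7 mm and 7.16 degrees, less where a joint would pass 70% of its speed; a pose out of reach is approached as far as the arm can. A call is refused whole if a number of a shift passes 41.7 or a number of a turn 7.16, either way. A call with a gripper value outside its range is refused whole. OPENING is the finger opening in mm, from 0 to 87, set as the call begins (- or left out, the last holds). The fingers move at their own pace and stop on an object; the grip force is fixed at half the most. Time passes only in rows, so rows that do not move let the fingers close. It gives the time, the measured TCP pose, the force and the opening at its end, in the units of the state.
- bot.read_state(): the state, without advancing time (a new reading comes with each control period).
- bot.capture(name): name is "side" or "top" or "wrist"; returns a dict with "color" (400x640x3 uint8, red, green, blue), "intrinsics" (3x3 intrinsics, pixels), "pose" (4x4, takes a point from camera to world coordinates). Camera axes: x right, y down, z forward; pixel columns grow to the right and rows downward; lengths in m; the calibration is good to about 2 mm. A picture is of the moment at which its call begins. There is no depth.
- bot.hand_in(): hands the job in, once; it reports no verdict.
The state is a dict: "time_s": time; "joint_positions": joint angles; "qvel": joint speeds; "tau": joint torques, N m; "position": TCP position; "tcp_rot": TCP orientation; "force": force on the tool from outside, world axes, zero at the start; "moment": the same for the moment, N m; "opening": opening from 0.0 (shut) to 1.0 (fully open).
Only numpy, scipy, OpenCV 4.12 (cv2) and the standard library are available. Lean on these libraries where they do the work, as an engineer would, in place of code of your own. Each camera call takes 0.05 s, during which the arm holds its last target.

## Working session

There is one attempt and no reset: what is moved stays moved. The work goes in short steps, Python scripts to look and compute and a shell command to move; the robot and the scene stay as the last step left them, time stands still between calls to the robot, and variables do not carry over. Pictures are saved under pics/ and viewed, and the job is handed in when it is done.

```bash
ls; mkdir -p pics; python3 - <<'E'
from rig import bot
import cv2
s=bot.read_state(); print(s)
for n in ["side","top","wrist"]:
    c=bot.capture(n); cv2.imwrite(f"pics/{n}0.png",c["color"][:,:,::-1]); print(n,c["intrinsics"].round(1).tolist(),c["pose"].round(4).tolist())
E
```

```text
pics
{'time_s': 0.0, 'joint_positions': array([-7.35395412e+01,  3.02792929e+01,  8.21570304e+01, -9.27398728e-04,
        6.76882767e+01, -1.02272430e+01]), 'qvel': array([ 0.02359519, -0.04024778, -0.03701966, -0.02572637,  0.15652636,
       -0.04116102]), 'tau': array([ 3.89299294e-04, -4.40039563e+01, -1.76594871e+01,  6.32791780e-02,
        5.82944811e-02, -1.56712913e-04]), 'position': array([ 0.28052231, -0.5577119 ,  0.23256452]), 'tcp_rot': array([[-6.30563582e-04,  4.49132061e-01, -8.93465161e-01],
       [ 2.08130751e-03, -8.93462814e-01, -4.49132350e-01],
       [-9.99997635e-01, -2.14278225e-03, -3.71396820e-04]]), 'force': array([-0.20927682,  0.62103461, -0.46837002]), 'moment': array([0.00699156, 0.00268641, 0.02007259]), 'opening': 1.002065245345167}
side [[411.5, 0.0, 320.0], [0.0, 411.5, 200.6], [0.0, 0.0, 1.0]] [[-0.9939, -0.088, 0.0659, 0.5135], [-0.1093, 0.723, -0.6822, 0.7847], [0.0124, -0.6852, -0.7282, 0.9949], [0.0, 0.0, 0.0, 1.0]]
top [[400.6, 0.0, 323.2], [0.0, 400.6, 195.7], [0.0, 0.0, 1.0]] [[-0.0273, -0.9949, 0.0976, 0.4676], [-0.9995, 0.0255, -0.02, 0.004], [0.0174, -0.0981, -0.995, 1.1867], [0.0, 0.0, 0.0, 1.0]]
wrist [[293.8, 0.0, 318.8], [0.0, 293.8, 200.7], [0.0, 0.0, 1.0]] [[0.4479, -0.8651, -0.2259, 0.341], [-0.8941, -0.4337, -0.1119, -0.5272], [-0.0011, 0.2521, -0.9677, 0.3837], [0.0, 0.0, 0.0, 1.0]]
```

View pics/top0.png

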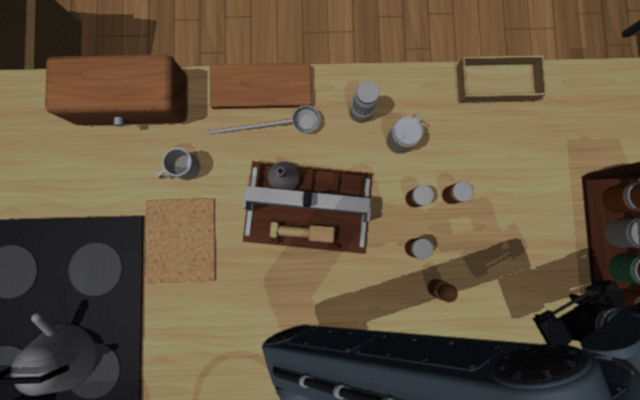

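View pics/side0.png

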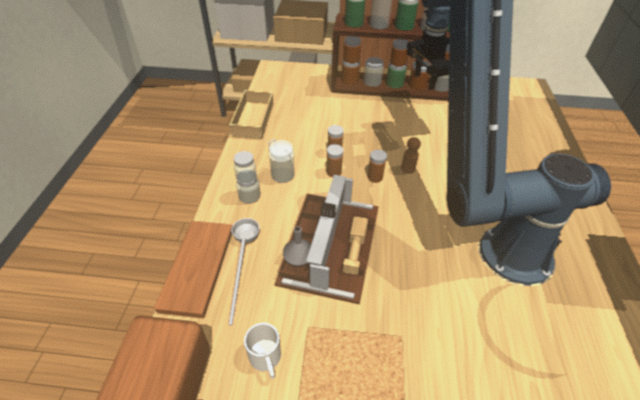

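View pics/wrist0.png

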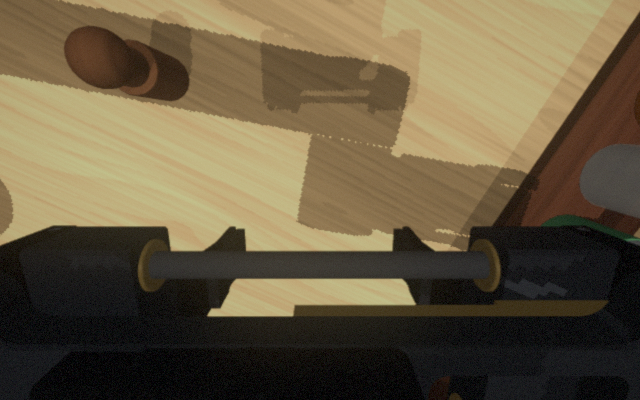

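The top view shows three amber jars, with lids at about (421,195), (460,191) and (420,247). The clip jar is at (407,133), the funnel at (284,176), the grip at (308,199), the tamper at (305,233) and the board at (180,240). The brown mill at (443,291) is an extra. I'll enlarge the view to measure.

```bash
cat > h.py <<'E'
from rig import bot
import numpy as np, cv2
np.set_printoptions(suppress=True,precision=4)
def cap(n): return bot.capture(n)
def w(c,u,v,z):
    K=c["intrinsics"];T=c["pose"]
    d=T[:3,:3]@np.linalg.solve(K,[u,v,1.]);p=T[:3,3]
    return p+d*(z-p[2])/d[2]
def px(c,P):
    K=c["intrinsics"];T=c["pose"]
    q=K@(T[:3,:3].T@(np.asarray(P)-T[:3,3]));return q[:2]/q[2]
def crop(c,name,x0,y0,x1,y1,s):
    im=c["color"][y0:y1,x0:x1,::-1]
    cv2.imwrite("pics/"+name,cv2.resize(im,None,fx=s,fy=s,interpolation=cv2.INTER_CUBIC))
E
python3 - <<'E'
from h import *
c=cap("top")
crop(c,"t1.png",235,150,395,260,5)
crop(c,"t2.png",380,110,490,260,4)
crop(c,"t3.png",140,190,240,290,5)
c=cap("side")
crop(c,"s1.png",270,120,400,310,3)
E
```

```text
(no output)
```

View pics/t1.png

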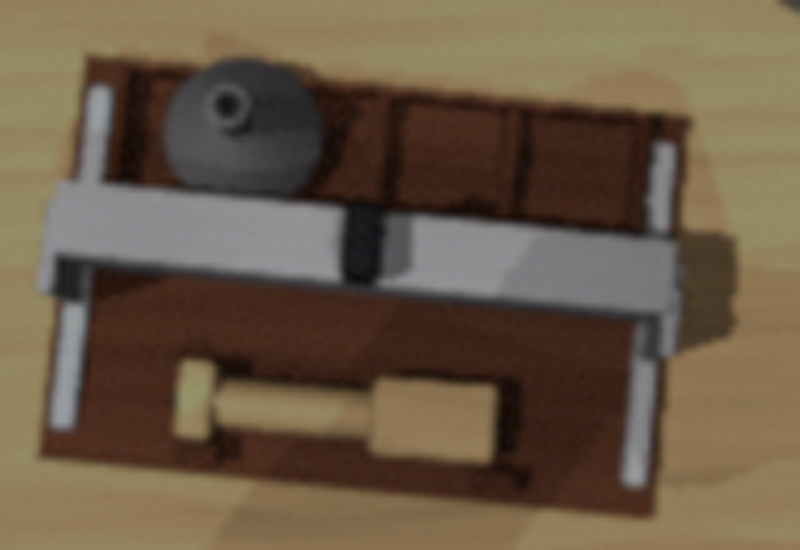

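View pics/t2.png

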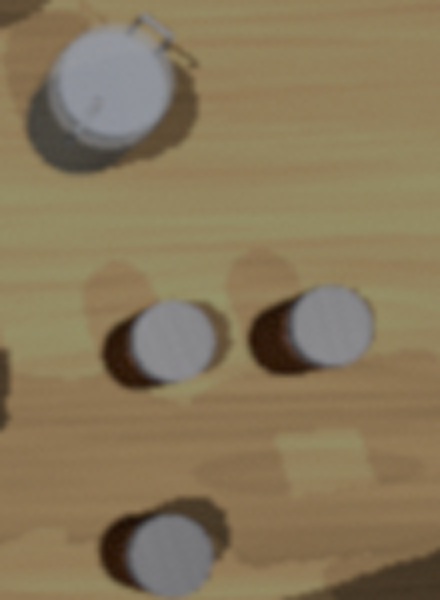

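View pics/t3.png

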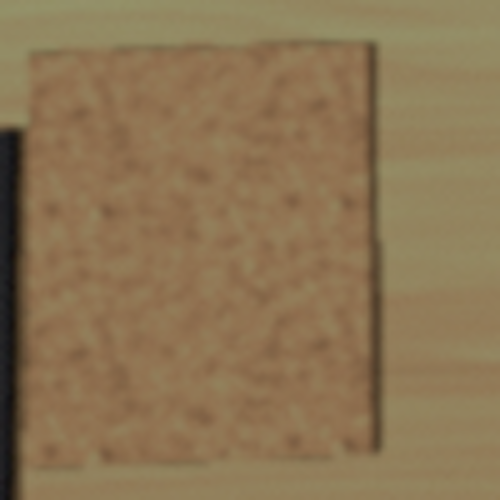

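View pics/s1.png

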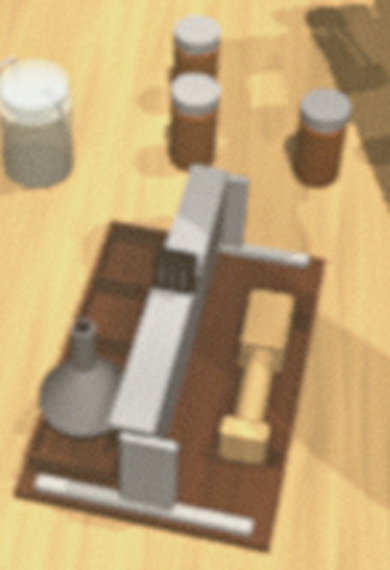

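```bash
python3 - <<'E'
from h import *
c=cap("top")
f=lambda q,z:w(c,235+q[0]/5,150+q[1]/5,z)
C=[f(q,.01) for q in [(88,57),(690,118),(655,515),(40,458)]]
src=np.array([[.105,.18],[.105,-.18],[-.135,-.18],[-.135,.18]])
A=np.array(C)[:,:2]; 
mA=A.mean(0);ms=src.mean(0)
H=(src-ms).T@(A-mA); U,_,V=np.linalg.svd(H);R=V.T@U.T
t=mA-R@ms; print("carrier",t,np.degrees(np.arctan2(R[1,0],R[0,0])), (A-(src@R.T+t))*1000)
inv=lambda p:R.T@(np.asarray(p)[:2]-t)
g=f((361,244),.169);print("grip top",g,inv(g))
g=f((400,245),.149)
sp=f((228,105),.141);print("funnel",sp,inv(sp), "mouth",f((243,128),.036+.02))
h=f((500,0),0)
for n,q in [("tampend",(175,400)),("headend",(498,425)),("endblock R",(213,400)),("head L",(372,417)),("handle",(292,408))]:
  p=f(q,.054 if n!='handle' else .046);print(n,p,inv(p))
j=lambda q,z:w(c,380+q[0]/4,110+q[1]/4,z)
for q in [(174,341),(332,326),(171,556)]: print("jar",j(q,.105))
print("clip",j((110,86),.127))
b=[w(c,140+x/5,190+y/5,.01) for x,y in [(30,50),(373,42),(380,452),(22,466)]]
for x in b: print("board",x)
print(np.mean(b,0))
for k,y in enumerate([.114,.038,-.038,-.114]): print("well",k,R@[.06,y]+t)
# side check
d=cap("side")
s=lambda q,z:w(d,270+q[0]/3,120+q[1]/3,z)
print("side: carrier corners",[s(q,.01) for q in [(113,222),(323,260),(270,550),(17,497)]])
for q in [(196,32),(195,90),(325,108)]: print("sidejar",s(q,.105))
print("funnel",s((83,326),.141)); 
E
```

```text
carrier [0.5656 0.0217] -7.121298170687726 [[-1.4383 -0.4125]
 [-2.1891  0.2008]
 [ 2.6769  0.1554]
 [ 0.9505  0.0562]]
grip top [0.5606 0.0244 0.169 ] [-0.0053  0.002 ]
funnel [0.6384 0.0933 0.141 ] [0.0634 0.08  ] mouth [0.6389 0.0923 0.056 ]
tampend [0.4857 0.1333 0.054 ] [-0.0931  0.1008]
headend [ 0.4668 -0.0479  0.054 ] [-0.0894 -0.0814]
endblock R [0.4851 0.112  0.054 ] [-0.091   0.0796]
head L [0.4732 0.0228 0.054 ] [-0.0919 -0.0104]
handle [0.4795 0.0682 0.046 ] [-0.0912  0.0354]
jar [ 0.568  -0.2912  0.105 ]
jar [ 0.5755 -0.4002  0.105 ]
jar [ 0.4229 -0.2817  0.105 ]
clip [ 0.7406 -0.2507  0.127 ]
board [0.5837 0.499  0.01  ]
board [0.5833 0.2992 0.01  ]
board [0.3461 0.2954 0.01  ]
board [0.3441 0.4998 0.01  ]
[0.4643 0.3984 0.01  ]
well 0 [0.6393 0.1274]
well 1 [0.6299 0.052 ]
well 2 [ 0.6204 -0.0234]
well 3 [ 0.611  -0.0988]
side: carrier corners [array([ 0.6467, -0.1629,  0.01  ]), array([ 0.4136, -0.1336,  0.01  ]), array([0.4557, 0.223 , 0.01  ]), array([0.6884, 0.1959, 0.01  ])]
sidejar [ 0.5772 -0.3931  0.105 ]
sidejar [ 0.5694 -0.287   0.105 ]
sidejar [ 0.4241 -0.2741  0.105 ]
funnel [0.6388 0.0946 0.141 ]
```

The two cameras agree to a few mm. The plan is:
1. Move the funnel to the board first.
2. Push the bar to the locked end. The 190 mm gripper body would otherwise hit the plate while gripping the tamper.
3. Move the tamper to the board.
4. Open the bar, place the jars and lock the bar.

First move: yaw into line with the carrier, then go over to the funnel.

```bash
cat >> h.py <<'E'
def go(target,psi=None):
    """print yaw and tool-axis shifts (mm) to reach world target TCP"""
    s=bot.read_state();R=s["tcp_rot"];p=s["position"]
    cur=np.degrees(np.arctan2(R[1,1],R[0,1]))
    a=cur if psi is None else psi
    if psi is not None: print("yaw total",round((cur-psi+180)%360-180,2))
    d=(np.asarray(target)-p)*1000;c,sn=np.cos(np.radians(a)),np.sin(np.radians(a))
    t=np.array([-d[2],c*d[0]+sn*d[1],sn*d[0]-c*d[1]])
    n=int(np.ceil(np.linalg.norm(t)/40))
    print("t",round(s["time_s"],2),"pos",p,"psi",round(cur,2),"shift",t.round(1),"rows",n,"each",(t/max(n,1)).round(1),"J6",s["joint_positions"][5].round(1))
E
python3 -m inch '{"dp":[[0,0,0],[0,0,0],[0,0,0],[0,0,0],[0,0,0]],"yaw":[6.76,6.76,6.76,6.76,6.76]}' 45
python3 -c "
from h import *
go([.6386,.0935,.25])"
```

```text
time_s: 0.77
position: [0.2807, -0.5583, 0.2335]
tcp_rot: [[-0.0, -0.13, -0.992], [0.0, -0.992, 0.13], [-1.0, -0.0, 0.0]]
force: [-0.7, 0.6, 0.3]
opening: 0.705
t 0.77 pos [ 0.2807 -0.5583  0.2335] psi -97.44 shift [ -16.5 -692.7 -270.4] rows 19 each [ -0.9 -36.5 -14.2] J6 23.9
```

```bash

python3 -m inch '{"dp":[[-1,-36.5,-14.2],[-1,-36.5,-14.2],[-1,-36.5,-14.2],[-1,-36.5,-14.2],[-1,-36.5,-14.2],[-1,-36.5,-14.2],[-1,-36.5,-14.2],[-1,-36.5,-14.2],[-1,-36.5,-14.2],[-1,-36.5,-14.2],[-1,-36.5,-14.2],[-1,-36.5,-14.2],[-1,-36.5,-14.2],[-1,-36.5,-14.2],[-1,-36.5,-14.2],[-1,-36.5,-14.2],[-1,-36.5,-14.2],[-1,-36.5,-14.2],[-1,-36.5,-14.2],[0,0,0]],"yaw":[0,0,0,0,0,0,0,0,0,0,0,0,0,0,0,0,0,0,0,0]}'
python3 - <<'E'
from h import *
go([.6386,.0935,.25])
c=cap("wrist");cv2.imwrite("pics/w1.png",c["color"][:,:,::-1])
c=cap("top");crop(c,"t4.png",130,90,490,300,2)
E
```

```text
time_s: 2.43
position: [0.6373, 0.1029, 0.2528]
tcp_rot: [[0.005, -0.118, -0.993], [0.004, -0.993, 0.118], [-1.0, -0.004, -0.004]]
force: [0.6, 0.0, 1.0]
opening: 0.514
t 2.43 pos [0.6373 0.1029 0.2528] psi -96.77 shift [ 2.8  9.2 -2.4] rows 1 each [ 2.8  9.2 -2.4] J6 95.9
```

View pics/w1.png

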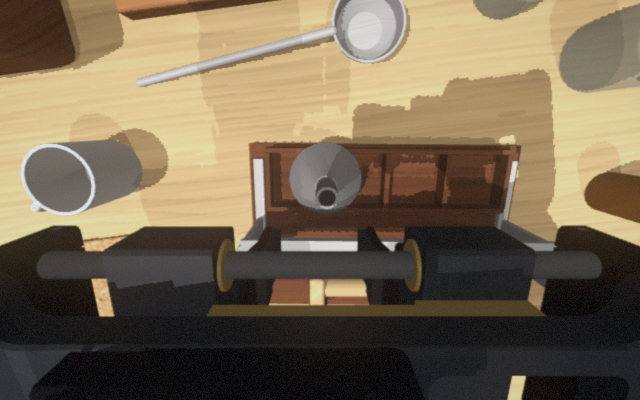

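View pics/t4.png

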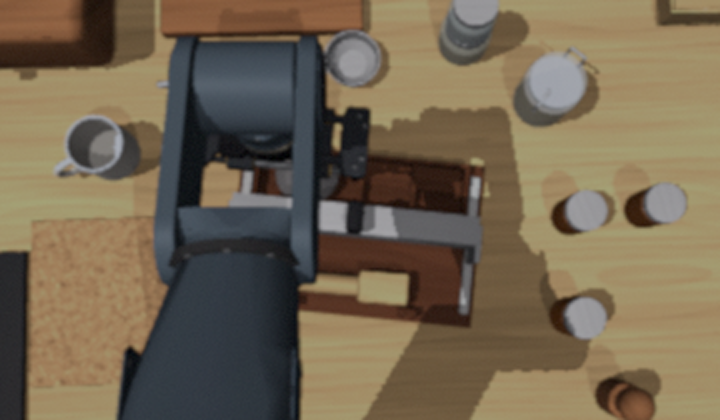

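```bash

python3 -m inch '{"dp":[[2.5,9,-2.4],[0,0,0],[0,0,0]],"yaw":[0,0,0]}'
python3 - <<'E'
from h import *
go([.6386,.0935,.25])
c=cap("wrist");crop(c,"w2.png",230,130,540,270,2.5)
print(px(c,[.6386,.0935,.141]))
E
```

```text
time_s: 2.78
position: [0.635, 0.0849, 0.2498]
tcp_rot: [[-0.001, -0.127, -0.992], [-0.0, -0.992, 0.127], [-1.0, 0.0, 0.001]]
force: [0.9, -0.1, 0.7]
opening: 0.518
t 2.78 pos [0.635  0.0849 0.2498] psi -97.28 shift [-0.2 -9.  -2.5] rows 1 each [-0.2 -9.  -2.5] J6 94.9
[308.6148 197.9427]
```

View pics/w2.png

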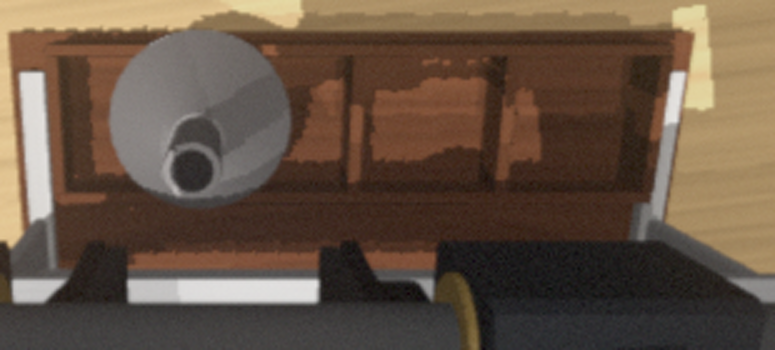

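```bash

python3 - <<'E'
from h import *
c=cap("wrist")
print("spout",w(c,306.8,198.4,.141))
a=w(c,234.8,143.2,.01);b=w(c,506.8,143.2,.01);print(a,b,np.linalg.norm(a-b),np.degrees(np.arctan2(a[0]-b[0],a[1]-b[1])))
# predicted from top fit
t=np.array([.5656,.0217]);th=np.radians(-7.12);R=np.array([[np.cos(th),-np.sin(th)],[np.sin(th),np.cos(th)]])
print(R@[.105,.18]+t,R@[.105,-.18]+t)
go([.637,.0935,.110],-97.1)
E
```

```text
spout [0.6385 0.0956 0.141 ]
[0.6922 0.1883 0.01  ] [ 0.6466 -0.1648  0.01  ] 0.3560032657916979 7.35593759037285
[0.6921 0.1873] [ 0.6475 -0.1699]
yaw total -0.15
t 2.88 pos [0.6353 0.0856 0.2501] psi -97.25 shift [140.1  -8.1  -0.7] rows 4 each [35.  -2.  -0.2] J6 95.0
```

```bash

python3 -m inch '{"dp":[[0,-9.2,-2.2],[20,0,0],[30,0,0],[30,0,0],[30,0,0],[20,0,0],[10,0,0],[0,0,0],[0,0,0]],"yaw":[0,0,0,0,0,0,0,0,0]}' 45
python3 - <<'E'
from h import *
go([.6386,.0945,.110],-97.1)
E
python3 -m inch '{"dp":[[0,0,0],[0,0,0],[0,0,0],[0,0,0],[0,0,0],[0,0,0],[-10,0,0],[-10,0,0],[-20,0,0],[-20,0,0],[-20,0,0],[0,0,0],[0,0,0]],"yaw":[0,0,0,0,0,0,0,0,0,0,0,0,0]}' 5
python3 - <<'E'
from h import *
c=cap("wrist");crop(c,"w3.png",230,100,540,300,2)
E
```

```text
time_s: 3.63
position: [0.6394, 0.0963, 0.1103]
tcp_rot: [[0.0, -0.124, -0.992], [0.0, -0.992, 0.124], [-1.0, -0.0, -0.0]]
force: [-0.9, 0.6, -1.2]
opening: 0.518
yaw total -0.01
t 3.63 pos [0.6394 0.0963 0.1103] psi -97.11 shift [0.3 1.8 0.6] rows 1 each [0.3 1.8 0.6] J6 95.8
time_s: 4.72
position: [0.6399, 0.096, 0.1921]
tcp_rot: [[0.004, -0.124, -0.992], [-0.0, -0.992, 0.124], [-1.0, -0.0, -0.004]]
force: [0.1, -0.4, -0.6]
opening: 0.244
```

View pics/w3.png

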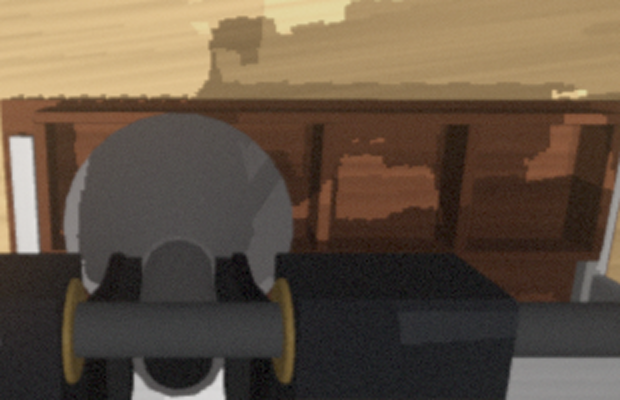

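Funnel gripped and lifted clear. Now to the board.

```bash

python3 - <<'E'
from h import *
go([.535,.445,.2])
c=cap("top");print(w(c,180,163,.08),w(c,165,175,.03))
E
```

```text
t 4.77 pos [0.6388 0.096  0.1905] psi -97.11 shift [  -9.5 -333.4  146.2] rows 10 each [ -0.9 -33.3  14.6] J6 95.8
[0.6777 0.3774 0.08  ] [0.6531 0.4371 0.03  ]
```

```bash

python3 -m inch '{"dp":[[-10,-15,7],[0,-25,11],[0,-34,15],[0,-34,15],[0,-34,15],[0,-34,15],[0,-34,15],[0,-34,15],[0,-34,14],[0,-30,13],[0,-20,9],[0,-6,2],[0,0,0],[0,0,0],[0,0,0]],"yaw":[0,0,0,0,0,0,0,0,0,0,0,0,0,0,0]}' 
python3 - <<'E'
from h import *
go([.535,.445,.084])
c=cap("side");crop(c,"s2.png",230,180,450,400,2.5)
E
```

```text
time_s: 6.07
position: [0.5356, 0.444, 0.1994]
tcp_rot: [[-0.001, -0.125, -0.992], [-0.002, -0.992, 0.125], [-1.0, 0.002, 0.001]]
force: [-0.2, -0.1, -1.3]
opening: 0.243
t 6.07 pos [0.5356 0.444  0.1994] psi -97.18 shift [115.4  -1.    0.7] rows 3 each [38.5 -0.3  0.2] J6 127.7
```

View pics/s2.png

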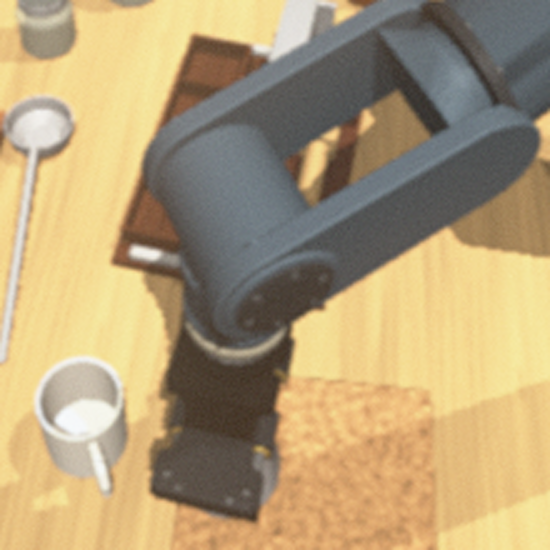

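```bash

python3 -m inch '{"dp":[[25,0,0],[30,0,0],[25,0,0],[15,0,0],[10,0,0],[5,0,0],[3,0,0],[2,0,0],[0,0,0],[0,0,0],[0,0,0]],"yaw":[0,0,0,0,0,0,0,0,0,0,0]}' 
```

```text
time_s: 7.03
position: [0.5361, 0.446, 0.0862]
tcp_rot: [[0.002, -0.124, -0.992], [0.001, -0.992, 0.124], [-1.0, -0.001, -0.002]]
force: [1.4, 0.0, 0.2]
opening: 0.248
```

```bash

python3 -m inch '{"dp":[[2,0,0],[0,0,0],[0,0,0]],"yaw":[0,0,0]}' 
python3 -m inch '{"dp":[[0,0,0],[0,0,0],[0,0,0],[0,0,0],[-10,0,0],[-30,0,0],[-40,0,0],[-40,0,0],[0,0,0],[0,0,0]],"yaw":[0,0,0,0,0,0,0,0,0,0]}' 45
python3 - <<'E'
from h import *
go([.5606,.0250,.24],-97.1)
c=cap("wrist");crop(c,"w4.png",150,50,500,350,2)
E
```

```text
time_s: 7.28
position: [0.5373, 0.446, 0.0855]
tcp_rot: [[0.005, -0.123, -0.992], [0.002, -0.992, 0.123], [-1.0, -0.002, -0.004]]
force: [1.7, -1.3, 6.3]
opening: 0.242
time_s: 8.12
position: [0.5372, 0.4468, 0.2077]
tcp_rot: [[0.007, -0.124, -0.992], [0.004, -0.992, 0.124], [-1.0, -0.005, -0.007]]
force: [0.1, -0.2, -0.1]
opening: 0.516
yaw total 0.0
t 8.12 pos [0.5372 0.4468 0.2077] psi -97.1 shift [-32.3 415.7 -75.4] rows 11 each [-2.9 37.8 -6.9] J6 127.7
```

View pics/w4.png

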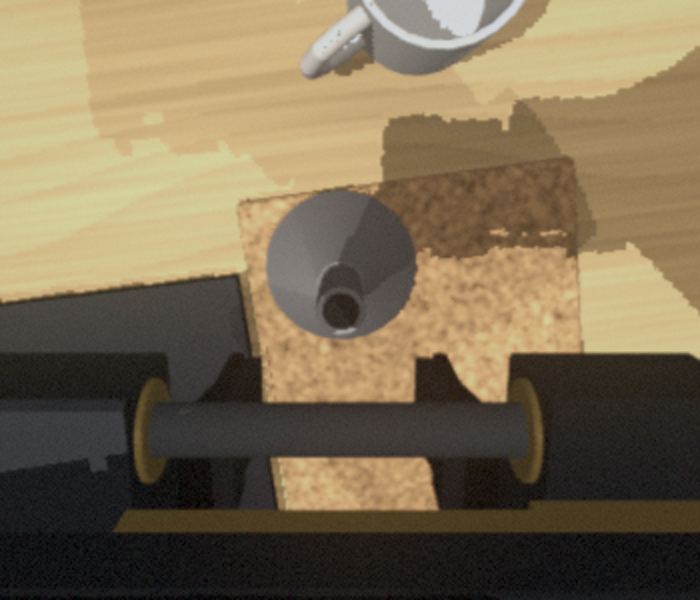

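Funnel stands mouth down on the board, with its spout at about (340,310) in the crop. Next is the lock grip.

```bash

python3 -m inch '{"dp":[[-10,20,-4],[-10,38,-7],[-10,38,-7],[-2,38,-7],[0,38,-7],[0,38,-7],[0,38,-7],[0,38,-7],[0,38,-7],[0,38,-7],[0,33,-6],[0,20,-2],[0,0,0],[0,0,0],[0,0,0],[0,0,0]],"yaw":[0,0,0,0,0,0,0,0,0,0,0,0,0,0,0,0]}' 55
python3 - <<'E'
from h import *
go([.5606,.0255,.145],-97.1)
c=cap("wrist");cv2.imwrite("pics/w5.png",c["color"][:,:,::-1])
print(px(c,[.5606,.0255,.169]))
E
```

```text
time_s: 9.5
position: [0.5578, 0.0258, 0.2343]
tcp_rot: [[-0.002, -0.122, -0.992], [0.001, -0.992, 0.122], [-1.0, -0.001, 0.002]]
force: [-0.3, 0.9, 0.8]
opening: 0.628
yaw total 0.07
t 9.5 pos [0.5578 0.0258 0.2343] psi -97.03 shift [89.3 -0.  -2.8] rows 3 each [29.8 -0.  -0.9] J6 88.2
[318.5088 211.1899]
```

View pics/w5.png

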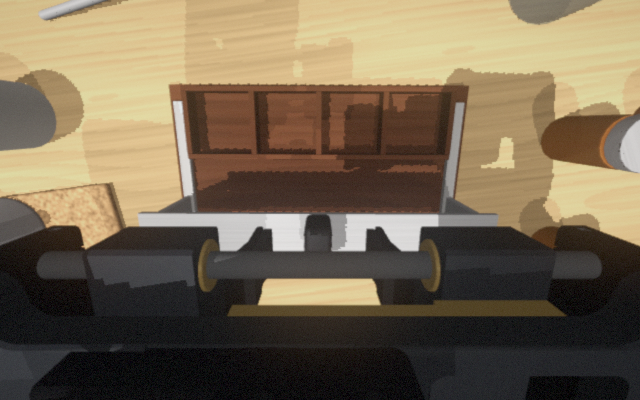

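```bash

python3 - <<'E'
from h import *
c=cap("wrist");crop(c,"w6.png",160,75,480,225,2.5)
E
python3 -m inch '{"dp":[[20,0,-2],[30,0,-1],[25,0,0],[10,0,0],[4,0,0],[0,0,0],[0,0,0]],"yaw":[0,0,0,0,0,0,0]}' 
python3 -m inch '{"dp":[[0,0,0],[0,0,0],[0,0,0],[0,0,0],[0,0,0],[0,0,0]],"yaw":[0,0,0,0,0,0]}' 10
```

```text
time_s: 10.18
position: [0.5623, 0.0243, 0.147]
tcp_rot: [[0.002, -0.123, -0.992], [-0.0, -0.992, 0.123], [-1.0, 0.0, -0.002]]
force: [-0.7, -0.2, 0.9]
opening: 0.634
time_s: 10.68
position: [0.5615, 0.024, 0.1463]
tcp_rot: [[0.0, -0.124, -0.992], [-0.0, -0.992, 0.124], [-1.0, 0.0, -0.0]]
force: [0.5, 0.1, -0.1]
opening: 0.26
```

View pics/w6.png

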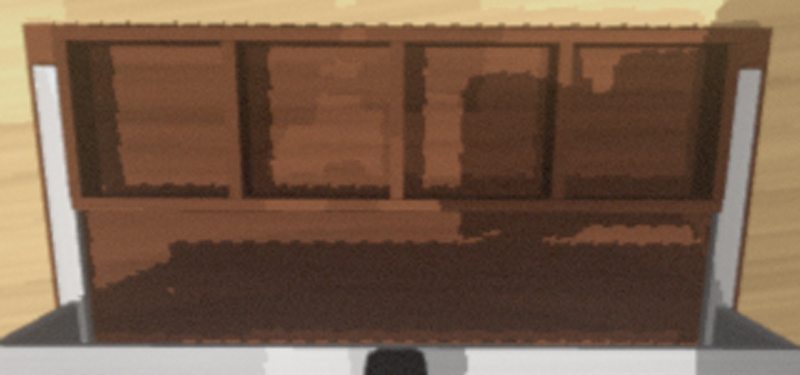

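Grip held at 22.6 mm. I'll push the bar forward about 36 mm so the gripper body clears it at the tamper.

```bash

python3 -m inch '{"dp":[[0,0,-4],[0,0,-7],[0,0,-8],[0,0,-8],[0,0,-6],[0,0,-3],[0,0,0],[0,0,0],[0,0,0]],"yaw":[0,0,0,0,0,0,0,0,0]}' 
python3 - <<'E'
from h import *
from h import bot
c=cap("wrist");crop(c,"w7.png",160,25,480,225,2.5)
go([.5,0,.2])
E
```

```text
time_s: 11.43
position: [0.5966, 0.0197, 0.1458]
tcp_rot: [[-0.001, -0.124, -0.992], [0.0, -0.992, 0.124], [-1.0, -0.0, 0.001]]
force: [-0.9, 0.3, -0.2]
opening: 0.116
t 11.48 pos [0.5966 0.0197 0.1459] psi -97.11 shift [-54.1  31.5  93.4] rows 3 each [-18.   10.5  31.1] J6 88.3
```

View pics/w7.png

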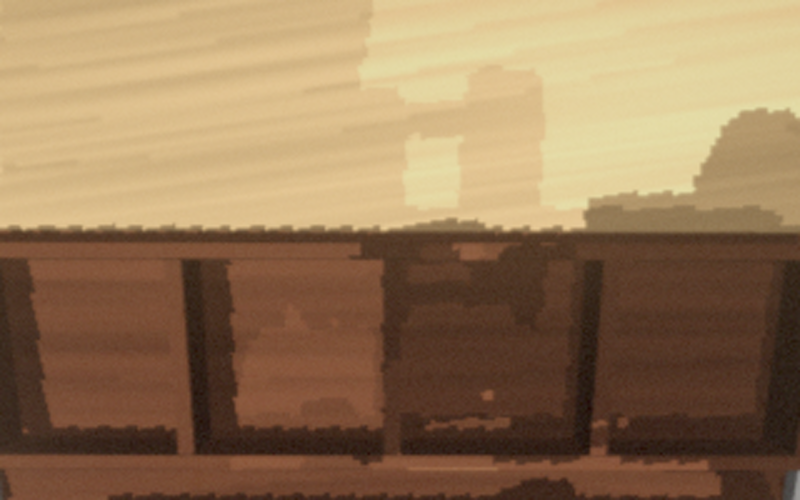

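Opening is only 10 mm, so the fingers missed the grip block. Lifting to look again.

```bash

python3 -m inch '{"dp":[[-40,0,0],[-40,0,0],[-20,0,0],[0,0,40],[0,0,40],[0,0,40],[0,0,40],[0,0,0],[0,0,0],[0,0,0]],"yaw":[0,0,0,0,0,0,0,0,0,0]}' 
python3 - <<'E'
from h import *
c=cap("wrist");cv2.imwrite("pics/w8.png",c["color"][:,:,::-1])
c=cap("top");crop(c,"t8.png",235,150,395,260,5)
c=cap("side");crop(c,"s8.png",270,150,400,310,3)
E
```

```text
time_s: 12.32
position: [0.4392, 0.0393, 0.2467]
tcp_rot: [[0.003, -0.124, -0.992], [-0.0, -0.992, 0.124], [-1.0, 0.0, -0.003]]
force: [0.7, -0.1, 0.4]
opening: 0.114
```

View pics/w8.png

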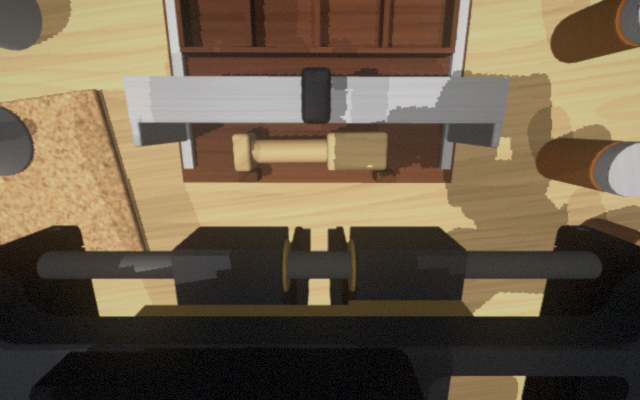

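View pics/t8.png

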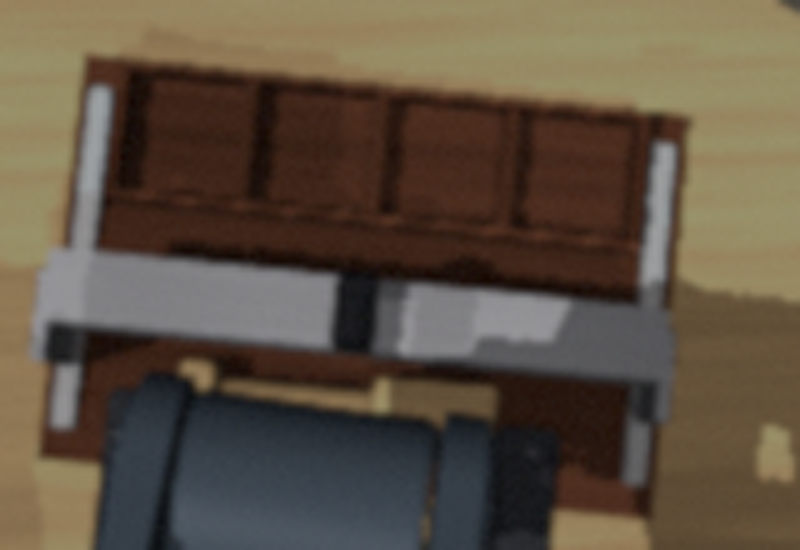

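View pics/s8.png

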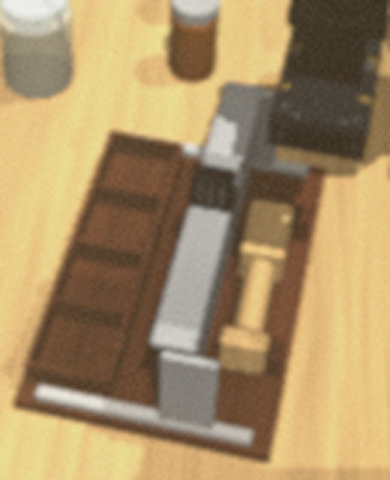

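```bash
cat >> h.py <<'E'
T0=np.array([.5656,.0234]);_th=np.radians(-7.12);RC=np.array([[np.cos(_th),-np.sin(_th)],[np.sin(_th),np.cos(_th)]])
inv=lambda p:RC.T@(np.asarray(p)[:2]-T0)
fwd=lambda a,b:RC@[a,b]+T0
E
python3 - <<'E'
from h import *
c=cap("top");f=lambda q,z:w(c,235+q[0]/5,150+q[1]/5,z)
for q,z in [((356,315),.169),((362,282),.169),((352,350),.169),((352,350),.129)]: print(q,f(q,z),inv(f(q,z)))
# lip edges far/near near left end
for q in [(70,252),(60,325),(650,305),(650,380)]: print("lip",inv(f(q,.129)))
c=cap("wrist")
for q,z in [((316,68),.169),((316,122),.169),((316,95),.169),((240,77),.129),((240,123),.129),((240,153),.036),((358,135),.054),((358,168),.054),((240,136),.054),((240,170),.054),((235,150),.054),((388,150),.054)]: 
  p=w(c,*q,z);print("wr",q,p,inv(p))
E
```

```text
(356, 315) [0.5244 0.0278 0.169 ] [-0.0414 -0.0007]
(362, 282) [0.5411 0.0244 0.169 ] [-0.0244 -0.0021]
(352, 350) [0.5067 0.0303 0.169 ] [-0.0593 -0.0005]
(352, 350) [0.5083 0.0313 0.129 ] [-0.0579  0.0007]
lip [-0.0209  0.1541]
lip [-0.0598  0.1549]
lip [-0.0188 -0.1539]
lip [-0.0583 -0.1573]
wr (316, 68) [0.5463 0.0274 0.169 ] [-0.0197  0.0016]
wr (316, 122) [0.5091 0.0322 0.169 ] [-0.0572  0.0017]
wr (316, 95) [0.5281 0.0297 0.169 ] [-0.038   0.0016]
wr (240, 77) [0.5543 0.0919 0.129 ] [-0.0197  0.0666]
wr (240, 123) [0.517  0.0992 0.129 ] [-0.0576  0.0692]
wr (240, 153) [0.4858 0.1297 0.036 ] [-0.0924  0.0956]
wr (358, 135) [ 0.49   -0.0127  0.054 ] [-0.0706 -0.0452]
wr (358, 168) [ 0.4523 -0.0092  0.054 ] [-0.1084 -0.0464]
wr (240, 136) [0.5057 0.1211 0.054 ] [-0.0715  0.0895]
wr (240, 170) [0.4673 0.1286 0.054 ] [-0.1106  0.0922]
wr (235, 150) [0.4909 0.1299 0.054 ] [-0.0873  0.0964]
wr (388, 150) [ 0.4687 -0.0456  0.054 ] [-0.0876 -0.0804]
```

The funnel skirt caught the bar on the way out. The bar is now at about v = 0.03 with its grip at carrier x ≈ -39 mm, and it has not reached the tamper. Re-grasping the grip block there.

```bash
python3 - <<'E'
from h import *
p=fwd(-.0395,.0005);print(p)
go([p[0],p[1],.22]);go([p[0],p[1],.145])
E
```

```text
[0.5265 0.0288]
t 12.57 pos [0.4397 0.0391 0.2461] psi -97.12 shift [ 26.1  -0.5 -87.3] rows 3 each [  8.7  -0.2 -29.1] J6 87.6
t 12.57 pos [0.4397 0.0391 0.2461] psi -97.12 shift [101.1  -0.5 -87.3] rows 4 each [ 25.3  -0.1 -21.8] J6 87.6
```

```bash

python3 -m inch '{"dp":[[0,0,-20],[0,-0.5,-30],[0,0,-25],[0,0,-12],[20,0,0],[30,0,0],[30,0,0],[15,0,0],[6,0,0],[0,0,0],[0,0,0]],"yaw":[0,0,0,0,0,0,0,0,0,0,0]}' 55
python3 -m inch '{"dp":[[0,0,0],[0,0,0],[0,0,0],[0,0,0],[0,0,0],[0,0,0],[0,0,0],[0,0,0],[0,0,0],[0,0,0]],"yaw":[0,0,0,0,0,0,0,0,0,0]}' 10
```

```text
time_s: 13.48
position: [0.5257, 0.029, 0.1452]
tcp_rot: [[0.001, -0.124, -0.992], [-0.0, -0.992, 0.124], [-1.0, -0.0, -0.001]]
force: [0.2, -0.5, -0.1]
opening: 0.627
time_s: 14.32
position: [0.5251, 0.0308, 0.1455]
tcp_rot: [[0.001, -0.125, -0.992], [0.003, -0.992, 0.125], [-1.0, -0.003, -0.001]]
force: [1.0, 5.4, 2.1]
opening: 0.251
```

```bash

python3 -m inch '{"dp":[[0,-2,-5],[0,0,-9],[0,0,-10],[0,0,-10],[0,0,-10],[0,0,-10],[0,0,-9],[0,0,-6],[0,0,-3],[0,0,0],[0,0,0],[0,0,0]],"yaw":[0,0,0,0,0,0,0,0,0,0,0,0]}' 
python3 - <<'E'
from h import *
c=cap("top");crop(c,"t9.png",235,150,395,260,5)
E
```

```text
time_s: 15.32
position: [0.5973, 0.0217, 0.1455]
tcp_rot: [[0.002, -0.124, -0.992], [-0.001, -0.992, 0.124], [-1.0, 0.0, -0.002]]
force: [-0.4, -2.8, 4.4]
opening: 0.249
```

View pics/t9.png

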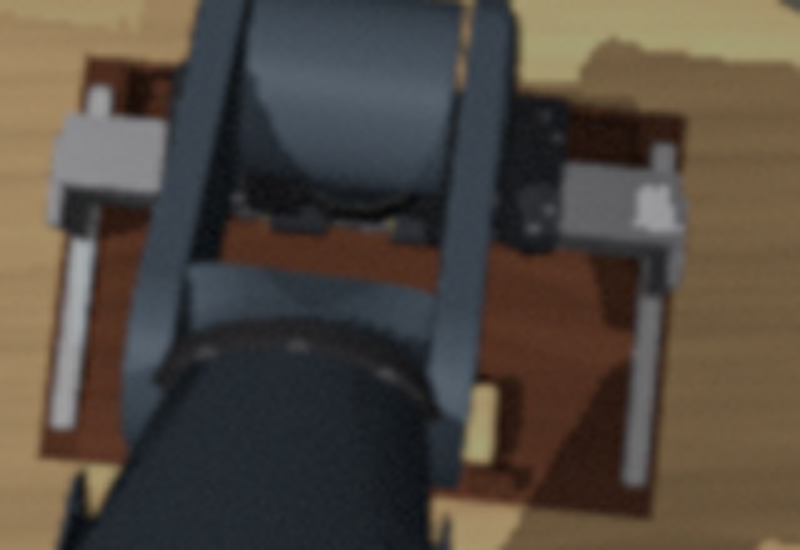

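```bash
sed -i 's/T0=np.array(\[.5656,.0234\])/T0=np.array([.5656,.0253])/' h.py
python3 -m inch '{"dp":[[0,0,0],[0,0,0],[0,0,0],[0,0,0],[0,0,0],[0,0,0],[-20,0,0],[-40,0,0],[-40,0,0],[0,0,40],[0,0,40],[0,0,40],[0,0,0],[0,0,0]],"yaw":[0,0,0,0,0,0,0,0,0,0,0,0,0,0]}' 60
python3 -m inch '{"dp":[[0,0,0],[0,0,0],[0,0,0],[0,0,0],[0,0,0],[0,0,0],[0,0,0],[0,0,0],[0,0,0],[0,0,0],[0,0,0],[0,0,0],[0,0,0],[0,0,0],[0,0,0]],"yaw":[-6.9,-6.9,-6.9,-6.9,-6.9,-6.9,-6.9,-6.9,-6.9,-6.9,-6.9,-6.9,-6.9,0,0]}' 60
python3 - <<'E'
from h import *
go([.477,.036,.15],-7.1)
c=cap("wrist");cv2.imwrite("pics/w9.png",c["color"][:,:,::-1])
c=cap("top");crop(c,"t10.png",235,150,395,260,5)
c=cap("side");crop(c,"s10.png",270,150,400,310,3)
E
```

```text
time_s: 16.53
position: [0.474, 0.0379, 0.2448]
tcp_rot: [[-0.003, -0.123, -0.992], [0.001, -0.992, 0.123], [-1.0, -0.0, 0.003]]
force: [0.7, 0.5, 0.1]
opening: 0.686
time_s: 17.78
position: [0.479, 0.0368, 0.2452]
tcp_rot: [[0.002, 0.991, -0.132], [-0.0, -0.132, -0.991], [-1.0, 0.002, -0.0]]
force: [0.4, -0.6, -0.9]
opening: 0.69
yaw total -0.5
t 17.78 pos [0.479  0.0368 0.2452] psi -7.6 shift [95.2 -1.9  1. ] rows 3 each [31.7 -0.6  0.3] J6 -1.4
```

View pics/w9.png

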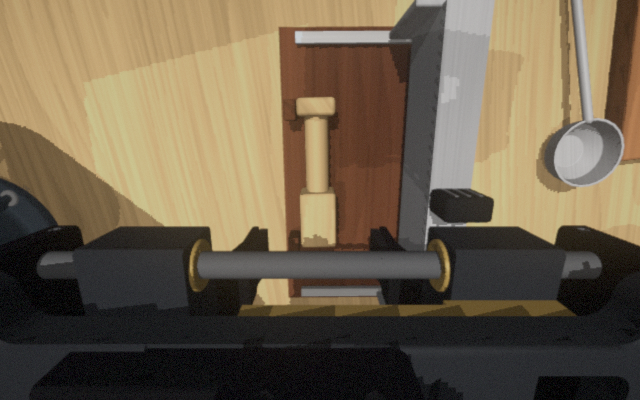

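View pics/t10.png

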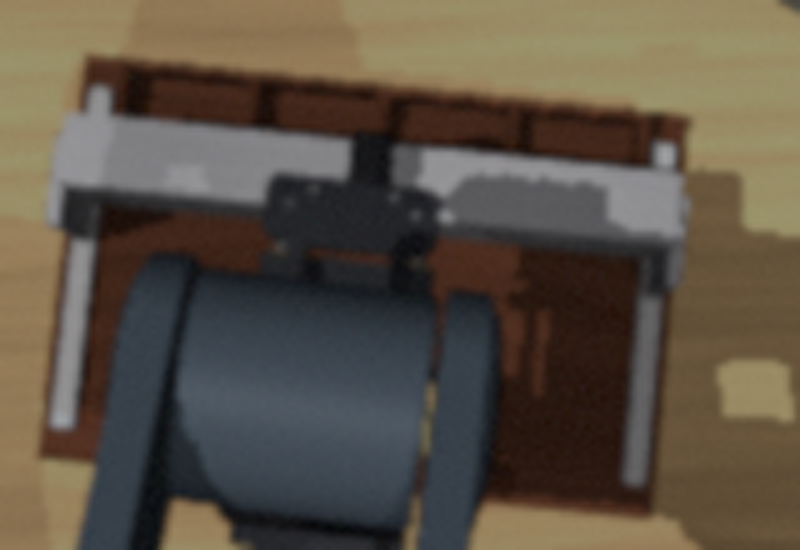

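View pics/s10.png

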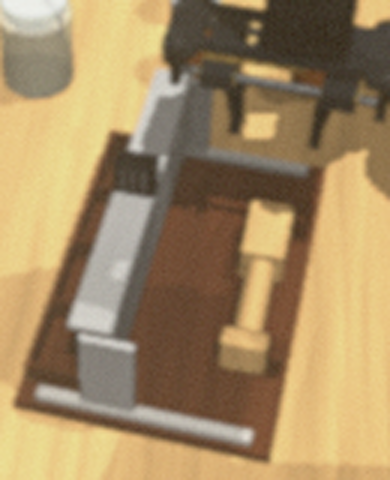

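```bash
python3 - <<'E'
from h import *
c=cap("wrist")
for n,q,z in [("end far",(316,98),.054),("end near",(316,115),.054),("headstart",(318,190),.054),("headend",(319,246),.054),("handleL",(305,160),.032),("handleR",(329,160),.032),("headL",(301,220),.054),("headR",(337,220),.054)]:
  p=w(c,*q,z);print(n,p,inv(p))
c=cap("side")
f=lambda q,z:w(c,270+q[0]/3,150+q[1]/3,z)
for n,q in [("headend",(275,205)),("headL2",(262,250)),("endblock",(243,338)),("endfar",(243,345))]:
  p=f(q,.054);print(n,p,inv(p))
E
```

```text
end far [0.4869 0.1327 0.054 ] [-0.0914  0.0968]
end near [0.4845 0.1149 0.054 ] [-0.0916  0.0788]
headstart [0.4753 0.0295 0.054 ] [-0.0901 -0.0071]
headend [ 0.467 -0.042  0.054] [-0.0895 -0.079 ]
handleL [0.4637 0.0644 0.032 ] [-0.1059  0.0261]
handleR [0.4931 0.0604 0.032 ] [-0.0763  0.0259]
headL [ 0.4496 -0.0051  0.054 ] [-0.1113 -0.0445]
headR [ 0.4933 -0.0109  0.054 ] [-0.0672 -0.0449]
headend [ 0.4655 -0.0387  0.054 ] [-0.0914 -0.0759]
headL2 [0.4758 0.0209 0.054 ] [-0.0886 -0.0155]
endblock [0.4882 0.1263 0.054 ] [-0.0893  0.0906]
endfar [0.4878 0.134  0.054 ] [-0.0907  0.0982]
```

```bash
python3 - <<'E'
from h import *
p=fwd(-.0905,.004);print(p)
go([p[0],p[1],.027],-7.1)
E
```

```text
[0.4763 0.0405]
yaw total -0.38
t 18.03 pos [0.4777 0.037  0.2451] psi -7.48 shift [218.1  -1.8  -3.3] rows 6 each [36.3 -0.3 -0.5] J6 -1.5
```

```bash

python3 -m inch '{"dp":[[10,-1.8,-3.3],[35,0,0],[40,0,0],[35,0,0],[25,0,0],[0,0,0],[0,0,0]],"yaw":[0,0,0,0,0,0,0]}' 60
python3 -m inch '{"dp":[[20,0,0],[20,0,0],[15,0,0],[10,0,0],[5,0,0],[3,0,0],[0,0,0],[0,0,0]],"yaw":[0,0,0,0,0,0,0,0]}' 60
python3 - <<'E'
from h import *
c=cap("side");crop(c,"s11.png",250,130,430,310,3)
c=cap("wrist");cv2.imwrite("pics/w11.png",c["color"][:,:,::-1])
E
```

```text
time_s: 18.62
position: [0.4754, 0.0406, 0.0993]
tcp_rot: [[-0.003, 0.992, -0.13], [0.0, -0.13, -0.992], [-1.0, -0.003, -0.0]]
force: [-0.2, -0.6, 0.5]
opening: 0.684
time_s: 19.28
position: [0.4767, 0.0405, 0.0279]
tcp_rot: [[0.002, 0.992, -0.129], [-0.0, -0.129, -0.992], [-1.0, 0.002, 0.0]]
force: [0.2, 0.2, -0.1]
opening: 0.69
```

View pics/s11.png

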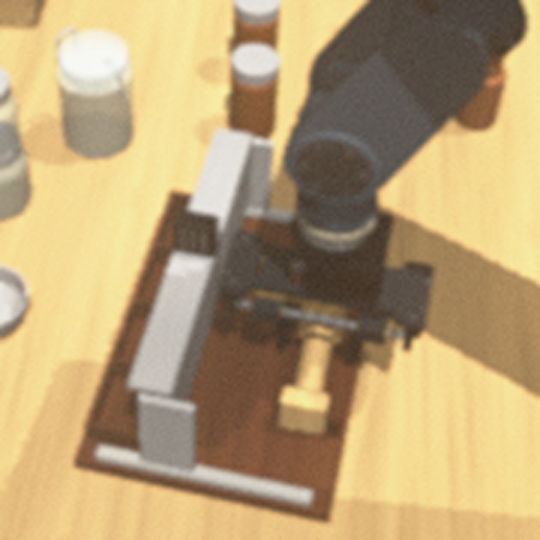

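View pics/w11.png

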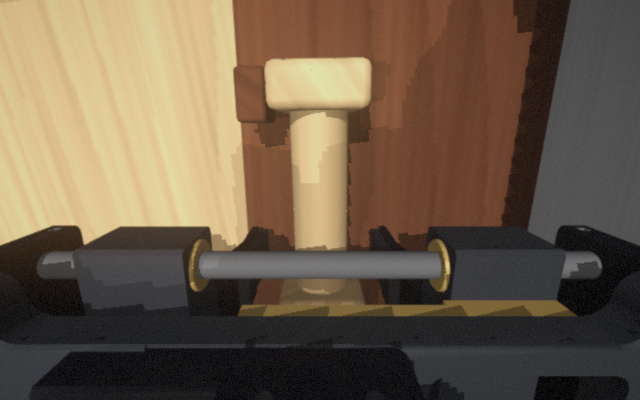

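The fingers straddle the handle just beside the head. Closing and lifting.

```bash

python3 -m inch '{"dp":[[0,0,0],[0,0,0],[0,0,0],[0,0,0],[0,0,0],[0,0,0],[0,0,0],[0,0,0],[0,0,0],[0,0,0]],"yaw":[0,0,0,0,0,0,0,0,0,0]}' 10
python3 -m inch '{"dp":[[-8,0,0],[-15,0,0],[-25,0,0],[-35,0,0],[-35,0,0],[-35,0,0],[-20,0,0],[0,0,0],[0,0,0]],"yaw":[0,0,0,0,0,0,0,0,0]}'
python3 - <<'E'
from h import *
c=cap("side");crop(c,"s12.png",250,130,430,310,3)
c=cap("wrist");cv2.imwrite("pics/w12.png",c["color"][:,:,::-1])
go([.445,.345,.2],-90)
E
```

```text
time_s: 20.22
position: [0.4764, 0.0405, 0.0271]
tcp_rot: [[0.001, 0.992, -0.129], [-0.0, -0.129, -0.992], [-1.0, 0.001, 0.0]]
force: [0.8, -0.2, -1.1]
opening: 0.312
time_s: 20.97
position: [0.4756, 0.0407, 0.201]
tcp_rot: [[0.001, 0.992, -0.129], [-0.0, -0.129, -0.992], [-1.0, 0.001, 0.0]]
force: [0.1, -0.6, -2.8]
opening: 0.313
yaw total 82.59
t 21.07 pos [0.4743 0.0408 0.1989] psi -7.41 shift [  -1.1 -304.2   29.3] rows 8 each [ -0.1 -38.    3.7] J6 -1.2
```

View pics/s12.png

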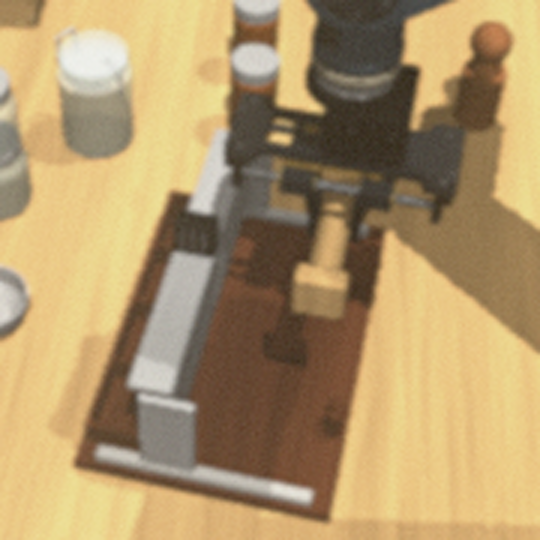

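View pics/w12.png

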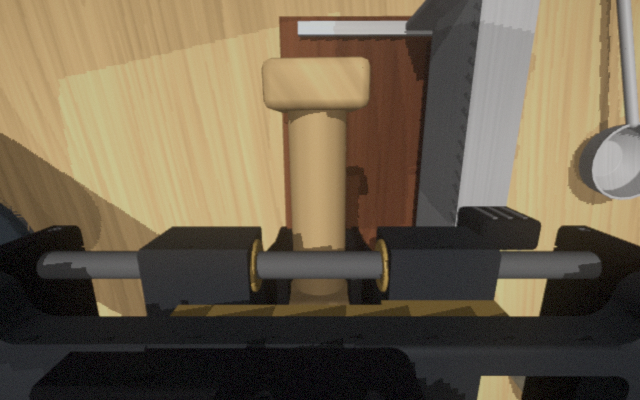

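```bash

python3 -m inch '{"dp":[[-10,0,0],[-10,0,0],[0,0,0],[0,0,0],[0,0,0],[0,0,0],[0,0,0],[0,0,0],[0,0,0],[0,0,0],[0,0,0],[0,0,0],[0,0,0],[0,0,0],[0,0,0]],"yaw":[3,5,6.9,6.9,6.9,6.9,6.9,6.9,6.9,6.9,6.9,6.9,4.5,0,0]}' 
python3 - <<'E'
from h import *
go([.45,.345,.2],-90)
E
```

```text
time_s: 22.32
position: [0.4748, 0.0407, 0.2183]
tcp_rot: [[-0.004, 0.021, -1.0], [0.001, -1.0, -0.021], [-1.0, -0.001, 0.004]]
force: [0.8, 0.3, -2.8]
opening: 0.313
yaw total 1.21
t 22.32 pos [0.4748 0.0407 0.2183] psi -88.79 shift [  18.3 -304.3   24.8] rows 8 each [  2.3 -38.    3.1] J6 80.2
```

```bash

python3 -m inch '{"dp":[[0,-15,1],[0,-25,2],[0,-35,3],[0,-38,3],[0,-38,3],[0,-38,3],[0,-38,3],[0,-33,3],[0,-24,2],[0,-14,1],[0,-6,1],[0,0,0],[0,0,0],[0,0,0]],"yaw":[1.2,0,0,0,0,0,0,0,0,0,0,0,0,0]}' 
python3 - <<'E'
from h import *
go([.45,.345,.037],-90)
c=cap("wrist");cv2.imwrite("pics/w13.png",c["color"][:,:,::-1])
E
```

```text
time_s: 23.48
position: [0.4513, 0.343, 0.2198]
tcp_rot: [[-0.001, -0.003, -1.0], [-0.001, -1.0, 0.003], [-1.0, 0.001, 0.001]]
force: [0.1, -1.2, -2.6]
opening: 0.314
yaw total -0.18
t 23.48 pos [0.4513 0.343  0.2198] psi -90.18 shift [182.8  -2.    1.3] rows 5 each [36.6 -0.4  0.3] J6 116.2
```

View pics/w13.png

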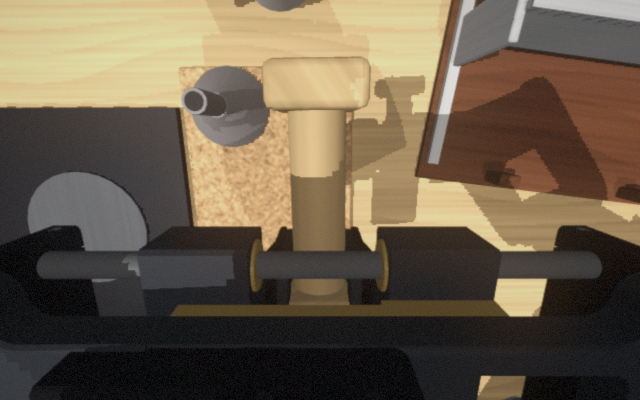

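```bash

python3 -m inch '{"dp":[[15,-2,1],[30,0,0],[35,0,0],[35,0,0],[30,0,0],[18,0,0],[10,0,0],[8,0,0],[5,0,0],[3,0,0],[0,0,0],[0,0,0],[0,0,0]],"yaw":[0,0,0,0,0,0,0,0,0,0,0,0,0]}' 
python3 -m inch '{"dp":[[2,0,0],[1.5,0,0],[0,0,0],[0,0,0]],"yaw":[0,0,0,0]}'
```

```text
time_s: 24.62
position: [0.4509, 0.347, 0.0321]
tcp_rot: [[0.002, -0.002, -1.0], [0.001, -1.0, 0.002], [-1.0, -0.001, -0.002]]
force: [0.0, -1.0, -1.1]
opening: 0.307
time_s: 24.95
position: [0.4502, 0.3466, 0.0276]
tcp_rot: [[-0.0, -0.002, -1.0], [-0.0, -1.0, 0.002], [-1.0, 0.0, 0.0]]
force: [0.6, -0.1, -1.5]
opening: 0.308
```

```bash

python3 -m inch '{"dp":[[1,0,0],[0,0,0],[0,0,0]],"yaw":[0,0,0]}'
python3 -m inch '{"dp":[[0,0,0],[0,0,0],[0,0,0],[0,0,0],[0,0,0],[0,0,0],[0,0,0],[-10,0,0],[-30,0,0],[-40,0,0],[-40,0,0],[-40,0,0],[-40,0,0],[0,0,0],[0,0,0]],"yaw":[0,0,0,0,0,0,0,0,0,0,0,0,0,0,0]}' 60
python3 - <<'E'
from h import *
c=cap("wrist");cv2.imwrite("pics/w14.png",c["color"][:,:,::-1])
go([.45,.1,.22],-97.1)
E
```

```text
time_s: 25.2
position: [0.4504, 0.3467, 0.0271]
tcp_rot: [[0.0, -0.002, -1.0], [0.0, -1.0, 0.002], [-1.0, -0.0, -0.0]]
force: [-0.8, -1.2, 3.8]
opening: 0.313
time_s: 26.45
position: [0.4518, 0.3474, 0.2303]
tcp_rot: [[0.007, -0.002, -1.0], [0.003, -1.0, 0.002], [-1.0, -0.003, -0.007]]
force: [-0.1, -0.7, -0.4]
opening: 0.691
yaw total 6.99
t 26.5 pos [0.4503 0.3466 0.228 ] psi -90.11 shift [  8.  244.8 -30.2] rows 7 each [ 1.1 35.  -4.3] J6 116.4
```

View pics/w14.png

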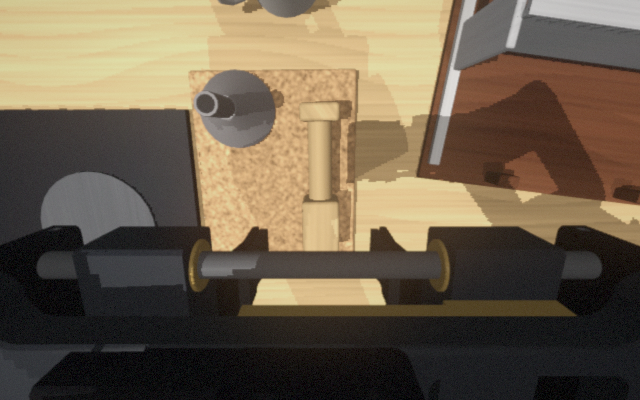

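Tamper lies flat on the board beside the funnel, end block at (322,110). Back to the lock grip.

```bash

python3 -m inch '{"dp":[[0,0,0],[0,0,0],[0,0,0]],"yaw":[7,0,0]}' 55
python3 - <<'E'
from h import *
c=cap("top");crop(c,"t12.png",235,150,395,260,5)
go([.5965,.0215,.22],-97.1)
E
```

```text
time_s: 26.75
position: [0.4491, 0.346, 0.2249]
tcp_rot: [[-0.004, -0.121, -0.993], [-0.002, -0.993, 0.121], [-1.0, 0.002, 0.003]]
force: [0.0, -0.4, -1.0]
opening: 0.639
yaw total 0.13
t 26.8 pos [0.4494 0.3461 0.225 ] psi -96.97 shift [   5.   303.9 -186.1] rows 9 each [  0.6  33.8 -20.7] J6 123.3
```

View pics/t12.png

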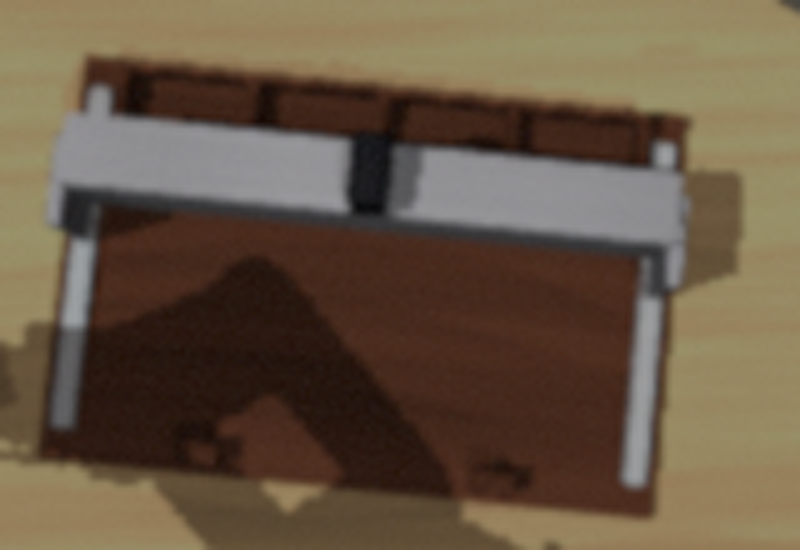

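```bash

python3 -m inch '{"dp":[[0,15,-9],[0,28,-17],[0,34,-21],[0,34,-21],[0,34,-21],[0,34,-21],[0,34,-21],[0,34,-21],[0,30,-18],[0,18,-11],[0,9,-5],[0,0,0],[0,0,0],[0,0,0]],"yaw":[0,0,0,0,0,0,0,0,0,0,0,0,0,0]}' 55
python3 - <<'E'
from h import *
c=cap("top");f=lambda q,z:w(c,235+q[0]/5,150+q[1]/5,z);print(f((370,172),.169))
go([.5965,.0215,.145],-97.1)
c=cap("wrist");crop(c,"w15.png",200,130,440,310,3)
E
```

```text
time_s: 27.97
position: [0.5961, 0.0235, 0.2261]
tcp_rot: [[-0.002, -0.122, -0.993], [0.001, -0.993, 0.122], [-1.0, -0.001, 0.002]]
force: [0.6, -0.3, 0.5]
opening: 0.63
[0.5974 0.019  0.169 ]
yaw total 0.12
t 28.02 pos [0.5962 0.0237 0.2263] psi -96.98 shift [81.3  2.1 -0.6] rows 3 each [27.1  0.7 -0.2] J6 88.5
```

View pics/w15.png

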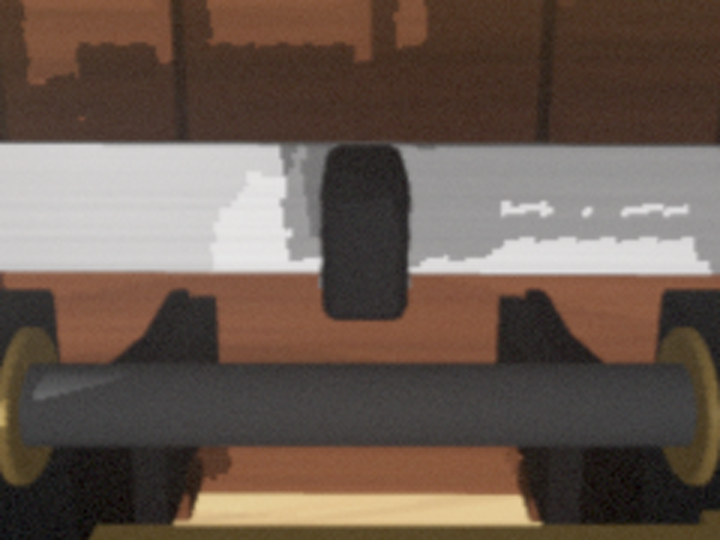

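```bash

python3 -m inch '{"dp":[[20,2,-0.6],[30,0,0],[20,0,0],[9,0,0],[2,0,0],[0,0,0],[0,0,0]],"yaw":[0.1,0,0,0,0,0,0]}' 55
python3 -m inch '{"dp":[[0,0,0],[0,0,0],[0,0,0],[0,0,0],[0,0,0],[0,0,0],[0,0,0],[0,0,0],[0,0,0]],"yaw":[0,0,0,0,0,0,0,0,0]}' 10
```

```text
time_s: 28.65
position: [0.5985, 0.0202, 0.1467]
tcp_rot: [[0.002, -0.125, -0.992], [-0.0, -0.992, 0.125], [-1.0, 0.0, -0.002]]
force: [0.6, 0.3, 0.7]
opening: 0.626
time_s: 29.4
position: [0.5978, 0.0216, 0.1458]
tcp_rot: [[0.001, -0.126, -0.992], [0.003, -0.992, 0.126], [-1.0, -0.003, -0.0]]
force: [1.4, 5.8, 0.9]
opening: 0.249
```

```bash

python3 -m inch '{"dp":[[0,-1,5],[0,0,10],[0,0,12],[0,0,12],[0,0,12],[0,0,12],[0,0,11],[0,0,9],[0,0,6],[0,0,4],[0,0,3],[0,0,0],[0,0,0]],"yaw":[0,0,0,0,0,0,0,0,0,0,0,0,0]}' 
python3 -m inch '{"dp":[[0,0,2],[0,0,2],[0,0,1],[0,0,0],[0,0,0]],"yaw":[0,0,0,0,0]}' 
```

```text
time_s: 30.48
position: [0.5026, 0.0337, 0.1457]
tcp_rot: [[0.001, -0.127, -0.992], [0.002, -0.992, 0.127], [-1.0, -0.002, -0.0]]
force: [2.4, 4.4, 1.1]
opening: 0.253
time_s: 30.9
position: [0.4984, 0.0343, 0.1458]
tcp_rot: [[0.002, -0.127, -0.992], [0.002, -0.992, 0.127], [-1.0, -0.002, -0.002]]
force: [3.5, 4.3, -0.8]
opening: 0.248
```

```bash

python3 -m inch '{"dp":[[0,0,1.5],[0,0,1.5],[0,0,1],[0,0,0],[0,0,0]],"yaw":[0,0,0,0,0]}' 
python3 -m inch '{"dp":[[0,0,1],[0,0,1],[0,0,0],[0,0,0]],"yaw":[0,0,0,0]}' 
```

```text
time_s: 31.32
position: [0.4948, 0.0347, 0.1458]
tcp_rot: [[0.003, -0.127, -0.992], [0.001, -0.992, 0.127], [-1.0, -0.002, -0.003]]
force: [3.8, 4.7, -1.6]
opening: 0.25
time_s: 31.65
position: [0.4948, 0.0347, 0.1458]
tcp_rot: [[0.007, -0.127, -0.992], [0.001, -0.992, 0.127], [-1.0, -0.002, -0.007]]
force: [7.7, 5.4, -5.6]
opening: 0.253
```

```bash

python3 -m inch '{"dp":[[0,0,1.5],[0,0,1.5],[0,0,0],[0,0,0],[0,0,0],[0,0,0]],"yaw":[0,0,0,0,0,0]}' 
python3 - <<'E'
from h import *
c=cap("side");crop(c,"s13.png",250,130,430,310,3)
E
```

```text
time_s: 32.15
position: [0.4947, 0.0347, 0.1458]
tcp_rot: [[0.013, -0.127, -0.992], [0.0, -0.992, 0.127], [-1.0, -0.002, -0.013]]
force: [11.3, 4.9, -10.4]
opening: 0.25
```

View pics/s13.png

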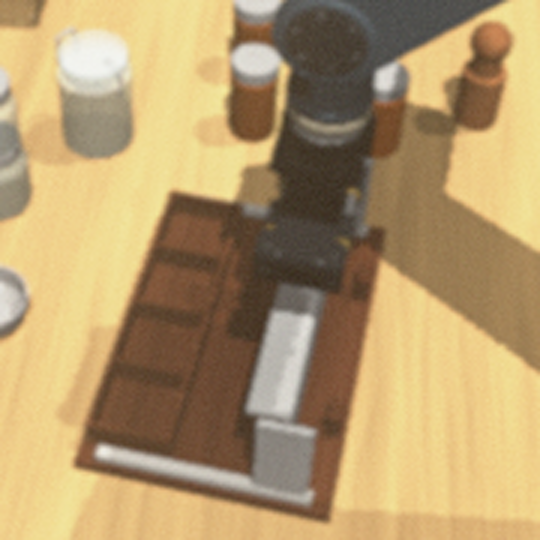

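End stop reached: the bar stopped moving while the force rose to 11 N. Releasing and going for the jars.

```bash

python3 -m inch '{"dp":[[0,0,0],[0,0,0],[0,0,0],[0,0,0],[0,0,0],[-20,0,0],[-40,0,0],[-40,0,0],[0,0,0],[0,0,0]],"yaw":[0,0,0,0,0,0,0,0,0,0]}' 50
python3 -m inch '{"dp":[[0,0,0],[0,0,0],[0,0,0],[0,0,0],[0,0,0],[0,0,0],[0,0,0],[0,0,0],[0,0,0],[0,0,0],[0,0,0],[0,0,0],[0,0,0],[0,0,0],[0,0,0]],"yaw":[-6.9,-6.9,-6.9,-6.9,-6.9,-6.9,-6.9,-6.9,-6.9,-6.9,-6.9,-6.9,-6.9,0,0]}' 87
python3 - <<'E'
from h import *
for k,y in enumerate([.114,.038,-.038,-.114]): print(k,fwd(.06,y))
go([.4235,-.2775,.25],-7.1)
c=cap("top");crop(c,"t13.png",235,110,495,300,3)
E
```

```text
time_s: 33.03
position: [0.4899, 0.0343, 0.248]
tcp_rot: [[0.006, -0.125, -0.992], [-0.001, -0.992, 0.125], [-1.0, 0.0, -0.006]]
force: [-0.0, 0.2, -1.4]
opening: 0.57
time_s: 34.28
position: [0.4875, 0.0347, 0.2443]
tcp_rot: [[-0.003, 0.991, -0.134], [0.0, -0.134, -0.991], [-1.0, -0.003, 0.0]]
force: [-0.2, 0.2, -0.0]
opening: 1.001
0 [0.6393 0.131 ]
1 [0.6298 0.0556]
2 [ 0.6204 -0.0198]
3 [ 0.611  -0.0953]
yaw total -0.6
t 34.28 pos [0.4875 0.0347 0.2443] psi -7.7 shift [ -5.7 -24.9 317.7] rows 8 each [-0.7 -3.1 39.7] J6 -1.4
```

View pics/t13.png

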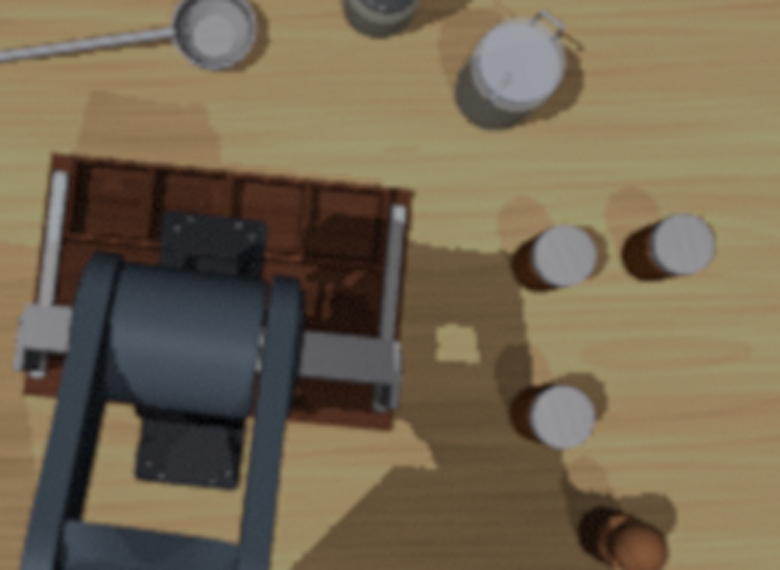

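```bash

python3 -m inch '{"dp":[[0,-2,15],[0,-2,30],[0,-3,40],[0,-3,40],[0,-3,40],[0,-3,40],[0,-3,40],[0,-3,32],[0,-3,22],[0,0,12],[0,0,6],[0,0,0],[0,0,0],[0,0,0]],"yaw":[-0.6,0,0,0,0,0,0,0,0,0,0,0,0,0]}' 87
python3 - <<'E'
from h import *
c=cap("top");print("mill",w(c,235+635/3,110+545/3,.1), [w(c,235+a/3,110+b/3,.105) for a,b in [(565,256),(683,245),(563,417)]])
go([.4235,-.2775,.08],-7.1)
c=cap("wrist");cv2.imwrite("pics/w16.png",c["color"][:,:,::-1])
E
```

```text
time_s: 35.5
position: [0.4255, -0.2753, 0.2454]
tcp_rot: [[-0.001, 0.993, -0.119], [0.001, -0.119, -0.993], [-1.0, -0.001, -0.001]]
force: [-0.2, -0.6, -0.5]
opening: 0.999
mill [ 0.3077 -0.3414  0.1   ] [array([ 0.5678, -0.2908,  0.105 ]), array([ 0.5751, -0.3992,  0.105 ]), array([ 0.4229, -0.2814,  0.105 ])]
yaw total 0.28
t 35.55 pos [ 0.4256 -0.2754  0.2455] psi -6.82 shift [165.5  -1.8   2.4] rows 5 each [33.1 -0.4  0.5] J6 -38.8
```

View pics/w16.png

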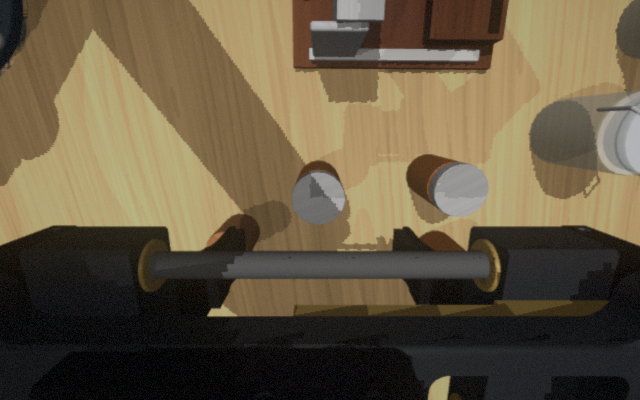

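```bash

python3 - <<'E'
from h import *
c=cap("wrist");print(w(c,319.5,197.5,.105),w(c,458,190,.105))
E
```

```text
[ 0.4249 -0.2797  0.105 ] [ 0.5655 -0.2888  0.105 ]
```

```bash

python3 -m inch '{"dp":[[15,-1.2,3.8],[30,0,0],[35,0,0],[35,0,0],[25,0,0],[15,0,0],[7,0,0],[3,0,0],[0,0,0],[0,0,0]],"yaw":[0.3,0,0,0,0,0,0,0,0,0]}' 87
python3 -m inch '{"dp":[[0,0,0],[0,0,0],[0,0,0],[0,0,0],[0,0,0],[0,0,0],[0,0,0],[0,0,0],[0,0,0]],"yaw":[0,0,0,0,0,0,0,0,0]}' 40
```

```text
time_s: 36.48
position: [0.4245, -0.281, 0.0815]
tcp_rot: [[0.001, 0.992, -0.125], [-0.001, -0.125, -0.992], [-1.0, 0.002, 0.001]]
force: [1.4, 0.5, -0.5]
opening: 1.002
time_s: 37.23
position: [0.4239, -0.2808, 0.0807]
tcp_rot: [[0.0, 0.992, -0.126], [-0.0, -0.126, -0.992], [-1.0, 0.0, 0.0]]
force: [-0.0, 0.3, 2.2]
opening: 0.636
```

```bash

python3 -m inch '{"dp":[[-8,0,0],[-20,0,0],[-35,0,0],[-40,0,0],[-35,0,0],[-15,0,0],[-7,0,0],[0,0,0],[0,0,0]],"yaw":[0,0,0,0,0,0,0,0,0]}'
python3 - <<'E'
from h import *
p=fwd(.06,.038);go([*p,.24],-7.12)
E
```

```text
time_s: 37.98
position: [0.423, -0.2799, 0.2397]
tcp_rot: [[-0.002, 0.992, -0.125], [0.002, -0.125, -0.992], [-1.0, -0.002, -0.001]]
force: [-0.9, -0.0, -2.4]
opening: 0.635
yaw total -0.09
t 37.98 pos [ 0.423  -0.2799  0.2397] psi -7.21 shift [  -0.3  163.6 -358.5] rows 10 each [ -0.   16.4 -35.8] J6 -38.9
```

```bash

python3 -m inch '{"dp":[[0,6,-14],[0,12,-26],[0,16,-35],[0,16,-35],[0,16,-35],[0,16,-35],[0,16,-35],[0,16,-35],[0,16,-35],[0,14,-30],[0,10,-22],[0,6,-13],[0,3,-7],[0,0,-1],[0,0,0],[0,0,0],[0,0,0]],"yaw":[0,0,0,0,0,0,0,0,0,0,0,0,0,0,0,0,0]}'
python3 - <<'E'
from h import *
p=fwd(.06,.038);go([*p,.095],-7.12)
c=cap("wrist");cv2.imwrite("pics/w17.png",c["color"][:,:,::-1])
c=cap("side");crop(c,"s17.png",230,130,430,310,3)
print(px(c,[*p,.01]))
E
```

```text
time_s: 39.4
position: [0.6298, 0.0526, 0.2405]
tcp_rot: [[-0.001, 0.992, -0.127], [-0.0, -0.127, -0.992], [-1.0, -0.001, 0.0]]
force: [-0.0, -1.1, -2.3]
opening: 0.636
yaw total -0.2
t 39.4 pos [0.6298 0.0526 0.2405] psi -7.32 shift [145.5  -0.3  -3. ] rows 4 each [36.4 -0.1 -0.7] J6 2.0
[303.7578 246.8615]
```

View pics/w17.png

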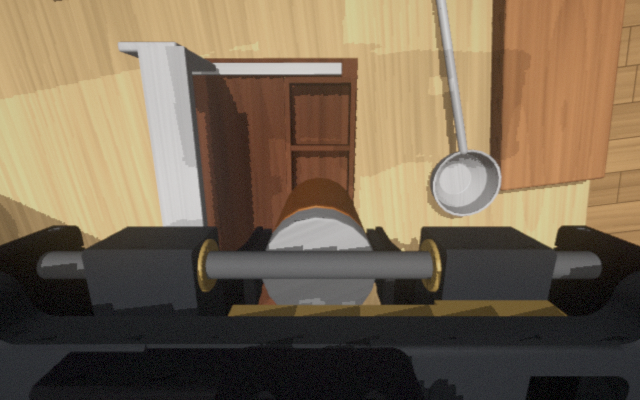

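View pics/s17.png

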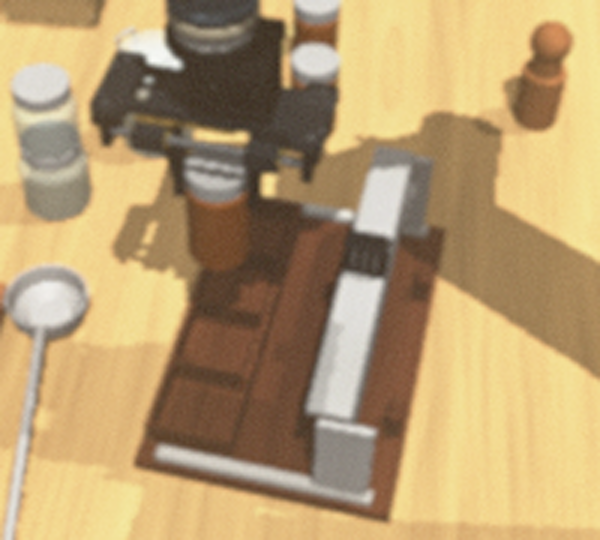

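```bash

python3 - <<'E'
from h import *
c=cap("wrist")
for q in [(321,148.5),(321,82),(291,115),(350,115)]: print(q,inv(w(c,*q,.036)))
crop(c,"w18.png",270,60,370,200,4)
E
```

```text
(321, 148.5) [0.0624 0.0753]
(321, 82) [0.0626 0.1496]
(291, 115) [0.0276 0.1139]
(350, 115) [0.0963 0.1136]
```

View pics/w18.png

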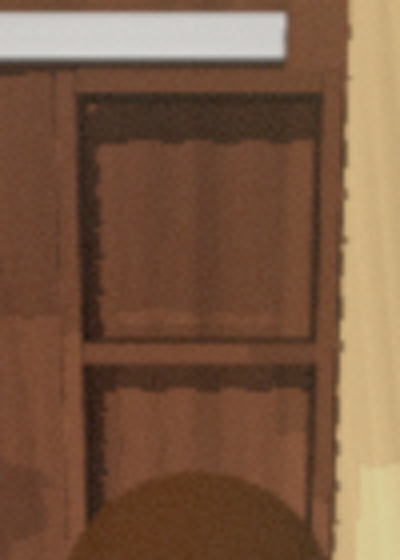

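```bash

python3 -m inch '{"dp":[[10,1,-3],[30,0,0],[35,0,0],[30,0,0],[18,0,0],[10,0,0],[5,0,0],[3,0,0],[2,0,0],[0,0,0],[0,0,0],[0,0,0]],"yaw":[-0.2,0,0,0,0,0,0,0,0,0,0,0]}'
python3 -m inch '{"dp":[[2,0,0],[2,0,0],[1.5,0,0],[0,0,0],[0,0,0]],"yaw":[0,0,0,0,0]}'
```

```text
time_s: 40.55
position: [0.6326, 0.0569, 0.0988]
tcp_rot: [[0.002, 0.993, -0.122], [-0.0, -0.122, -0.993], [-1.0, 0.002, -0.0]]
force: [0.2, 0.4, -1.3]
opening: 0.637
time_s: 40.97
position: [0.6316, 0.0569, 0.0918]
tcp_rot: [[-0.001, 0.993, -0.122], [0.0, -0.122, -0.993], [-1.0, -0.001, 0.0]]
force: [-0.4, -0.4, -1.8]
opening: 0.637
```

```bash

python3 -m inch '{"dp":[[1.5,0,0],[0,0,0],[0,0,0]],"yaw":[0,0,0]}'
python3 -m inch '{"dp":[[0,0,0],[0,0,0],[0,0,0],[0,0,0],[0,0,0],[-10,0,0],[-25,0,0],[-40,0,0],[-40,0,0],[-35,0,0],[0,0,0],[0,0,0]],"yaw":[0,0,0,0,0,0,0,0,0,0,0,0]}' 78
python3 - <<'E'
from h import *
go([.5667,-.2887,.24],-7.12)
c=cap("wrist");cv2.imwrite("pics/w19.png",c["color"][:,:,::-1])
E
```

```text
time_s: 41.22
position: [0.632, 0.0569, 0.0908]
tcp_rot: [[0.001, 0.993, -0.122], [0.0, -0.122, -0.993], [-1.0, 0.001, -0.0]]
force: [0.7, 0.0, -1.1]
opening: 0.634
time_s: 42.22
position: [0.6335, 0.0569, 0.2445]
tcp_rot: [[0.008, 0.993, -0.122], [-0.001, -0.122, -0.993], [-1.0, 0.008, -0.0]]
force: [-0.9, -0.7, -1.9]
opening: 0.895
yaw total 0.11
t 42.22 pos [0.6335 0.0569 0.2445] psi -7.01 shift [  4.5 -23.5 351.2] rows 9 each [ 0.5 -2.6 39. ] J6 2.1
```

View pics/w19.png

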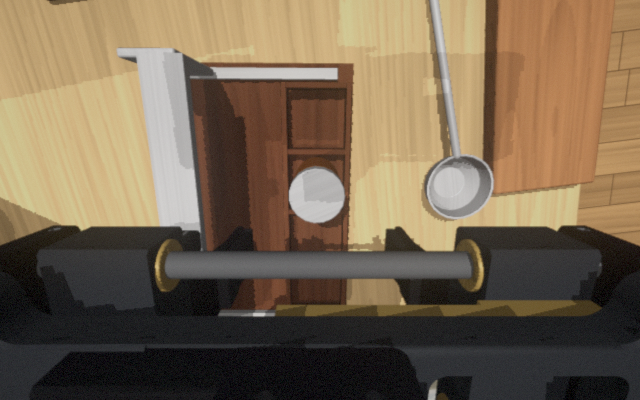

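Jar 1 stands in well 1, with its lid at (317,194). Next is the jar at (0.567,-0.289).

```bash

python3 -m inch '{"dp":[[0,-1,15],[0,-2,30],[0,-3,39],[0,-3,39],[0,-3,39],[0,-3,39],[0,-3,39],[0,-3,39],[0,-2,32],[0,-1,21],[0,0,12],[0,0,6],[0,0,0],[0,0,0],[0,0,0]],"yaw":[0.1,0,0,0,0,0,0,0,0,0,0,0,0,0,0]}' 87
python3 - <<'E'
from h import *
go([.567,-.289,.08],-7.12)
c=cap("wrist");cv2.imwrite("pics/w20.png",c["color"][:,:,::-1])
E
```

```text
time_s: 43.52
position: [0.5647, -0.2857, 0.2402]
tcp_rot: [[-0.001, 0.993, -0.122], [0.001, -0.122, -0.993], [-1.0, -0.001, -0.001]]
force: [-0.1, -0.2, -0.6]
opening: 1.001
yaw total 0.1
t 43.52 pos [ 0.5647 -0.2857  0.2402] psi -7.02 shift [160.2   2.7   3. ] rows 5 each [32.   0.5  0.6] J6 -29.9
```

View pics/w20.png

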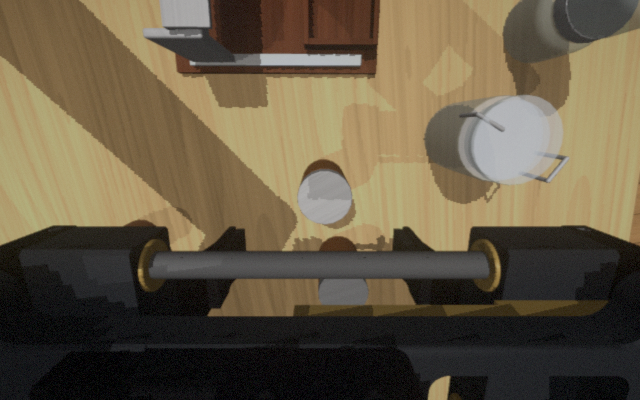

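```bash

python3 - <<'E'
from h import *
c=cap("wrist");print(w(c,325,196.5,.105))
E
python3 -m inch '{"dp":[[15,2.7,3],[30,0,0],[35,0,0],[35,0,0],[25,0,0],[12,0,0],[5,0,0],[3,0,0],[0,0,0],[0,0,0]],"yaw":[0.1,0,0,0,0,0,0,0,0,0]}' 87
python3 -m inch '{"dp":[[0,0,0],[0,0,0],[0,0,0],[0,0,0],[0,0,0],[0,0,0],[0,0,0],[0,0,0],[0,0,0]],"yaw":[0,0,0,0,0,0,0,0,0]}' 40
python3 -m inch '{"dp":[[-8,0,0],[-20,0,0],[-35,0,0],[-40,0,0],[-35,0,0],[-15,0,0],[-7,0,0],[0,0,0],[0,0,0]],"yaw":[0,0,0,0,0,0,0,0,0]}'
python3 - <<'E'
from h import *
p=fwd(.061,-.038);go([*p,.24],-7.12)
E
```

```text
[ 0.5698 -0.2882  0.105 ]
time_s: 44.45
position: [0.5682, -0.2913, 0.0823]
tcp_rot: [[0.003, 0.992, -0.125], [-0.002, -0.125, -0.992], [-1.0, 0.003, 0.002]]
force: [-0.6, 0.4, 0.9]
opening: 0.999
time_s: 45.2
position: [0.5675, -0.2911, 0.0809]
tcp_rot: [[0.001, 0.992, -0.126], [-0.001, -0.126, -0.992], [-1.0, 0.001, 0.001]]
force: [1.1, 0.9, 1.3]
opening: 0.638
time_s: 45.95
position: [0.5659, -0.29, 0.2394]
tcp_rot: [[-0.002, 0.992, -0.126], [0.002, -0.126, -0.992], [-1.0, -0.003, -0.001]]
force: [0.6, 0.9, -3.3]
opening: 0.634
yaw total -0.09
t 45.95 pos [ 0.5659 -0.29    0.2394] psi -7.21 shift [  -0.6   21.6 -274.9] rows 7 each [ -0.1   3.1 -39.3] J6 -30.0
```

```bash

python3 -m inch '{"dp":[[0,1,-14],[0,2,-26],[0,3,-36],[0,3,-38],[0,3,-38],[0,3,-38],[0,3,-33],[0,2,-25],[0,1,-15],[0,0.6,-8],[0,0,-2],[0,0,0],[0,0,0],[0,0,0]],"yaw":[-0.1,0,0,0,0,0,0,0,0,0,0,0,0,0]}'
python3 - <<'E'
from h import *
p=fwd(.061,-.0395);go([*p,.1],-7.12)
c=cap("wrist");cv2.imwrite("pics/w21.png",c["color"][:,:,::-1])
E
```

```text
time_s: 47.12
position: [0.6221, -0.0241, 0.2404]
tcp_rot: [[-0.0, 0.992, -0.126], [-0.0, -0.126, -0.992], [-1.0, -0.0, 0.0]]
force: [-0.3, -0.2, -1.5]
opening: 0.639
yaw total -0.1
t 47.12 pos [ 0.6221 -0.0241  0.2404] psi -7.22 shift [140.4  -1.2  -2.5] rows 4 each [35.1 -0.3 -0.6] J6 -5.2
```

View pics/w21.png

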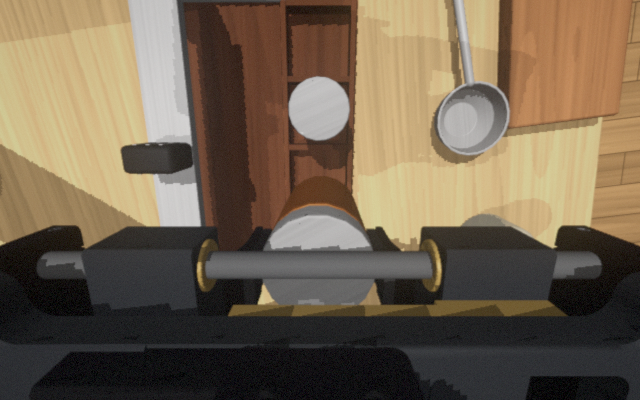

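```bash

python3 -m inch '{"dp":[[10,-1.2,-1.5],[30,0,0],[35,0,0],[30,0,0],[18,0,0],[10,0,0],[5,0,0],[3,0,0],[2,0,0],[0,0,0],[0,0,0],[0,0,0]],"yaw":[-0.1,0,0,0,0,0,0,0,0,0,0,0]}'
python3 -m inch '{"dp":[[2,0,0],[2,0,0],[1.5,0,0],[0,0,0],[0,0,0],[1,0,0],[0,0,0],[0,0,0]],"yaw":[0,0,0,0,0,0,0,0]}'
```

```text
time_s: 48.17
position: [0.622, -0.021, 0.0987]
tcp_rot: [[0.002, 0.993, -0.122], [-0.0, -0.122, -0.993], [-1.0, 0.002, 0.0]]
force: [-0.8, -0.0, -1.9]
opening: 0.637
time_s: 48.83
position: [0.6212, -0.0209, 0.091]
tcp_rot: [[-0.0, 0.993, -0.122], [0.0, -0.122, -0.993], [-1.0, -0.0, -0.0]]
force: [0.2, 0.2, -2.0]
opening: 0.636
```

```bash

python3 -m inch '{"dp":[[0.7,0,0],[0,0,0],[0,0,0],[0,0,0],[0,0,0],[0,0,0],[-10,0,0],[-25,0,0],[-40,0,0],[-40,0,0],[-35,0,0],[0,0,0],[0,0,0]],"yaw":[0,0,0,0,0,0,0,0,0,0,0,0,0]}' 78
python3 - <<'E'
from h import *
go([.576,-.397,.24],-7.12)
c=cap("wrist");cv2.imwrite("pics/w22.png",c["color"][:,:,::-1])
E
```

```text
time_s: 49.92
position: [0.6229, -0.0211, 0.2442]
tcp_rot: [[0.007, 0.993, -0.122], [-0.002, -0.122, -0.993], [-1.0, 0.007, 0.001]]
force: [0.3, 0.4, -1.5]
opening: 0.893
yaw total 0.12
t 49.92 pos [ 0.6229 -0.0211  0.2442] psi -7.0 shift [  4.2   0.1 378.8] rows 10 each [ 0.4  0.  37.9] J6 -5.2
```

View pics/w22.png

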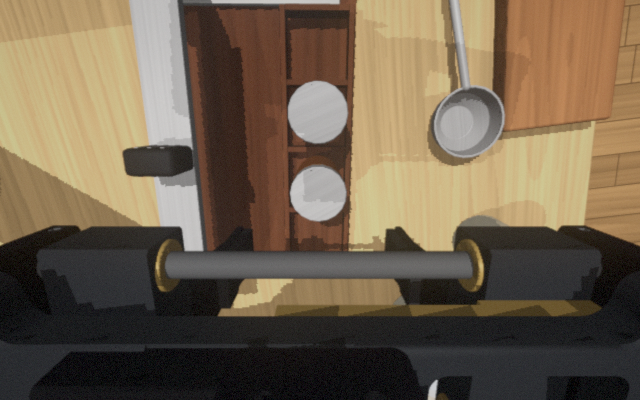

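Two jars are in, lids at (318,112) and (318,194). On to the third.

```bash

python3 -m inch '{"dp":[[0,0,15],[0,0,28],[0,0,38],[0,0,38],[0,0,38],[0,0,38],[0,0,38],[0,0,38],[0,0,36],[0,0,30],[0,0,20],[0,0,12],[0,0,6],[0,0,0],[0,0,0],[0,0,0]],"yaw":[0.1,0,0,0,0,0,0,0,0,0,0,0,0,0,0,0]}' 87
python3 - <<'E'
from h import *
go([.576,-.397,.08],-7.12)
c=cap("wrist");cv2.imwrite("pics/w23.png",c["color"][:,:,::-1])
E
```

```text
time_s: 51.3
position: [0.5752, -0.391, 0.2403]
tcp_rot: [[-0.0, 0.993, -0.122], [0.001, -0.122, -0.993], [-1.0, -0.001, -0.001]]
force: [1.3, -0.8, 0.1]
opening: 1.005
yaw total 0.12
t 51.3 pos [ 0.5752 -0.391   0.2403] psi -7.0 shift [160.3   1.5   5.9] rows 5 each [32.1  0.3  1.2] J6 -36.4
```

View pics/w23.png

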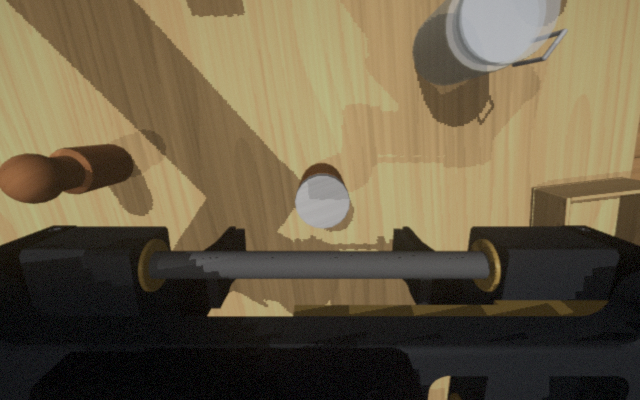

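```bash

python3 - <<'E'
from h import *
c=cap("wrist");print(w(c,322.5,201,.105))
E
python3 -m inch '{"dp":[[15,1.5,5],[30,0,0],[35,0,0],[35,0,0],[25,0,0],[12,0,0],[5,0,0],[3,0,0],[0,0,0],[0,0,0]],"yaw":[0.1,0,0,0,0,0,0,0,0,0]}' 87
python3 -m inch '{"dp":[[0,0,0],[0,0,0],[0,0,0],[0,0,0],[0,0,0],[0,0,0],[0,0,0],[0,0,0],[0,0,0]],"yaw":[0,0,0,0,0,0,0,0,0]}' 40
python3 -m inch '{"dp":[[-8,0,0],[-20,0,0],[-35,0,0],[-40,0,0],[-35,0,0],[-15,0,0],[-7,0,0],[0,0,0],[0,0,0]],"yaw":[0,0,0,0,0,0,0,0,0]}'
python3 - <<'E'
from h import *
p=fwd(.061,-.1155);go([*p,.24],-7.12)
E
```

```text
[ 0.5772 -0.3979  0.105 ]
time_s: 52.23
position: [0.5768, -0.399, 0.0822]
tcp_rot: [[0.003, 0.992, -0.125], [-0.002, -0.125, -0.992], [-1.0, 0.003, 0.002]]
force: [-0.0, -1.1, 0.5]
opening: 0.999
time_s: 52.98
position: [0.5761, -0.3984, 0.0807]
tcp_rot: [[0.001, 0.992, -0.126], [-0.001, -0.126, -0.992], [-1.0, 0.001, 0.0]]
force: [0.5, -0.7, 1.3]
opening: 0.64
time_s: 53.73
position: [0.5748, -0.3974, 0.239]
tcp_rot: [[-0.002, 0.992, -0.126], [0.002, -0.126, -0.992], [-1.0, -0.002, -0.002]]
force: [0.4, -0.6, -2.4]
opening: 0.634
yaw total -0.09
t 53.73 pos [ 0.5748 -0.3974  0.239 ] psi -7.21 shift [  -1.    -0.5 -302.8] rows 8 each [ -0.1  -0.1 -37.8] J6 -36.6
```

```bash

python3 -m inch '{"dp":[[0,0,-14],[0,0,-26],[0,0,-36],[0,0,-38],[0,0,-38],[0,0,-38],[0,0,-36],[0,0,-30],[0,0,-22],[0,0,-14],[0,0,-8],[0,0,-2],[0,0,0],[0,0,0],[0,0,0]],"yaw":[-0.1,0,0,0,0,0,0,0,0,0,0,0,0,0,0]}'
python3 - <<'E'
from h import *
p=fwd(.061,-.115);go([*p,.1],-7.12)
c=cap("wrist");cv2.imwrite("pics/w24.png",c["color"][:,:,::-1])
E
```

```text
time_s: 54.98
position: [0.6131, -0.1, 0.2402]
tcp_rot: [[-0.0, 0.992, -0.126], [-0.0, -0.126, -0.992], [-1.0, -0.0, 0.0]]
force: [-0.4, -0.5, -1.7]
opening: 0.636
yaw total -0.09
t 54.98 pos [ 0.6131 -0.1     0.2402] psi -7.21 shift [140.2  -1.7  -3.4] rows 4 each [35.1 -0.4 -0.9] J6 -12.3
```

View pics/w24.png

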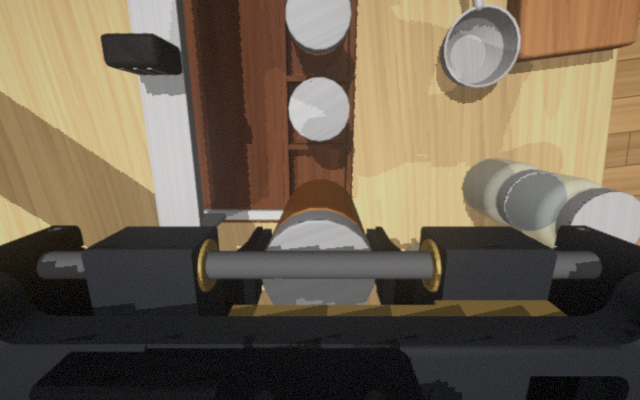

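```bash

python3 -m inch '{"dp":[[10,-1.7,-2.5],[30,0,0],[35,0,0],[30,0,0],[18,0,0],[10,0,0],[5,0,0],[3,0,0],[2,0,0],[0,0,0],[0,0,0],[0,0,0]],"yaw":[-0.1,0,0,0,0,0,0,0,0,0,0,0]}'
python3 -m inch '{"dp":[[2,0,0],[2,0,0],[1.5,0,0],[0,0,0],[0,0,0],[1,0,0],[0,0,0],[0,0,0]],"yaw":[0,0,0,0,0,0,0,0]}'
```

```text
time_s: 56.03
position: [0.6125, -0.096, 0.0985]
tcp_rot: [[0.002, 0.993, -0.122], [-0.001, -0.122, -0.993], [-1.0, 0.002, 0.0]]
force: [-0.6, 0.8, -1.9]
opening: 0.634
time_s: 56.7
position: [0.6117, -0.0958, 0.0908]
tcp_rot: [[-0.0, 0.993, -0.122], [0.0, -0.122, -0.993], [-1.0, -0.0, -0.0]]
force: [0.3, 0.6, -1.9]
opening: 0.635
```

```bash

python3 -m inch '{"dp":[[0.7,0,0],[0,0,0],[0,0,0],[0,0,0],[0,0,0],[0,0,0],[-10,0,0],[-25,0,0],[-40,0,0],[-40,0,0],[-35,0,0],[0,0,0],[0,0,0]],"yaw":[0,0,0,0,0,0,0,0,0,0,0,0,0]}' 78
python3 -m inch '{"dp":[[0,-20,-10],[0,-35,-20],[0,-35,-20],[0,-35,-20],[0,-20,-10],[0,0,0],[0,0,0]],"yaw":[0,0,0,0,0,0,0]}' 60
python3 - <<'E'
from h import *
go([.4947,.0335,.24],-97.1)
c=cap("top");crop(c,"t24.png",130,100,460,300,2.4)
c=cap("side");crop(c,"s24.png",200,100,440,310,2.5)
E
```

```text
time_s: 57.78
position: [0.6134, -0.0962, 0.244]
tcp_rot: [[0.007, 0.993, -0.122], [-0.002, -0.122, -0.993], [-1.0, 0.007, 0.002]]
force: [-0.0, -0.1, 0.7]
opening: 0.893
time_s: 58.37
position: [0.476, 0.0022, 0.2395]
tcp_rot: [[-0.002, 0.993, -0.121], [0.0, -0.121, -0.993], [-1.0, -0.002, -0.0]]
force: [0.8, -1.0, 0.1]
opening: 0.694
yaw total 90.16
t 58.37 pos [0.476  0.0022 0.2395] psi -6.94 shift [ -0.5 -33.4 -14.7] rows 1 each [ -0.5 -33.4 -14.7] J6 -6.3
```

View pics/t24.png

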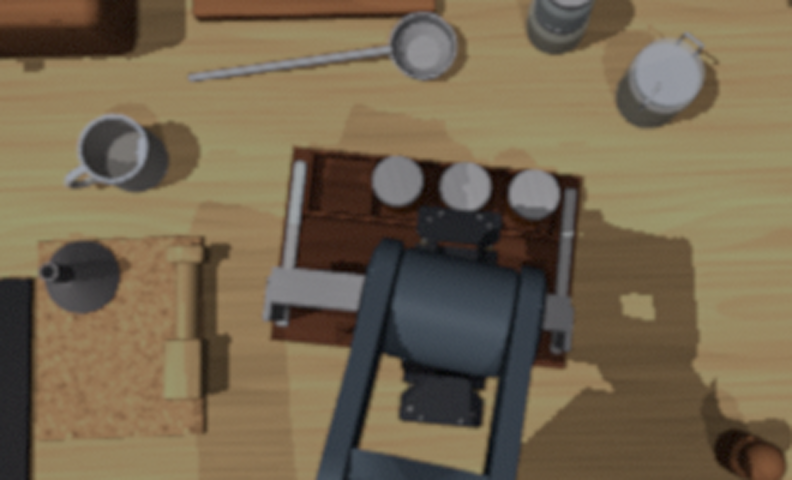

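View pics/s24.png

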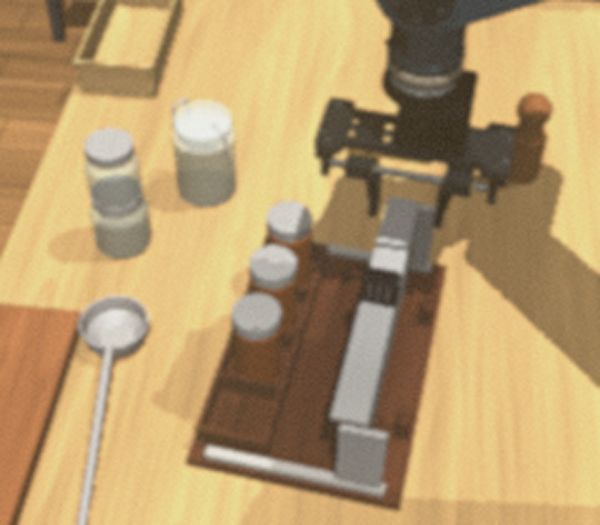

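```bash

python3 - <<'E'
from h import *
c=cap("top")
for q in [(397,180),(465,187),(534,193)]: print(inv(w(c,130+q[0]/2.4,100+q[1]/2.4,.115)))
c=cap("side")
for q in [(257,316),(273,265),(289,220)]: print(inv(w(c,200+q[0]/2.5,100+q[1]/2.5,.115)))
E
python3 -m inch '{"dp":[[0,0,0],[0,0,0],[0,0,0],[0,0,0],[0,0,0],[0,0,0],[0,0,0],[0,0,0],[0,0,0],[0,0,0],[0,0,0],[0,0,0],[0,0,0],[0,0,0],[0,0,0],[0,0,0]],"yaw":[6.9,6.9,6.9,6.9,6.9,6.9,6.9,6.9,6.9,6.9,6.9,6.9,6.9,0.4,0,0]}' 55
python3 - <<'E'
from h import *
go([.4947,.0335,.145],-97.1)
E
```

```text
[0.0609 0.0383]
[ 0.0606 -0.0385]
[ 0.0615 -0.1165]
[0.0588 0.0462]
[ 0.0607 -0.0323]
[ 0.0603 -0.1085]
time_s: 59.9
position: [0.478, 0.0009, 0.24]
tcp_rot: [[-0.0, -0.122, -0.993], [0.0, -0.993, 0.122], [-1.0, -0.0, 0.0]]
force: [-0.2, -0.2, 0.1]
opening: 0.628
yaw total 0.1
t 59.9 pos [0.478  0.0009 0.24  ] psi -97.0 shift [ 95.  -34.4 -12.5] rows 3 each [ 31.7 -11.5  -4.2] J6 83.7
```

Jars are centred in wells 1 to 3, within a few mm. Now I'll grip the lock bar and close it.

```bash

python3 -m inch '{"dp":[[0,-15,-5],[0,-15,-5],[0,-6,-2.5],[0,0,0],[0,0,0],[25,0,0],[35,0,0],[22,0,0],[10,0,0],[3,0,0],[0,0,0],[0,0,0]],"yaw":[0.1,0,0,0,0,0,0,0,0,0,0,0]}' 55
python3 -m inch '{"dp":[[0,0,0],[0,0,0],[0,0,0],[0,0,0],[0,0,0],[0,0,0],[0,0,0],[0,0,0],[0,0,0]],"yaw":[0,0,0,0,0,0,0,0,0]}' 10
```

```text
time_s: 60.9
position: [0.4949, 0.035, 0.1457]
tcp_rot: [[0.001, -0.126, -0.992], [-0.0, -0.992, 0.126], [-1.0, 0.0, -0.001]]
force: [-0.0, -0.3, -0.3]
opening: 0.635
time_s: 61.65
position: [0.4945, 0.0349, 0.1454]
tcp_rot: [[-0.0, -0.125, -0.992], [-0.001, -0.992, 0.125], [-1.0, 0.001, -0.0]]
force: [-1.1, -5.3, 2.9]
opening: 0.249
```

```bash

python3 -m inch '{"dp":[[0,0,-5],[0,0,-9],[0,0,-10],[0,0,-10],[0,0,-10],[0,0,-10],[0,0,-10],[0,0,-10],[0,0,-9],[0,0,-7],[0,0,-5],[0,0,-3],[0,0,-1],[0,0,0],[0,0,0]],"yaw":[0,0,0,0,0,0,0,0,0,0,0,0,0,0,0]}' 
python3 -m inch '{"dp":[[0,0,-1.5],[0,0,-1.5],[0,0,-1.5],[0,0,0],[0,0,0]],"yaw":[0,0,0,0,0]}' 
python3 -m inch '{"dp":[[0,0,-1],[0,0,-1],[0,0,-1],[0,0,0],[0,0,0]],"yaw":[0,0,0,0,0]}'
```

```text
time_s: 62.9
position: [0.5925, 0.0224, 0.1454]
tcp_rot: [[-0.001, -0.125, -0.992], [-0.001, -0.992, 0.125], [-1.0, 0.001, 0.0]]
force: [-2.4, -3.9, 4.1]
opening: 0.248
time_s: 63.32
position: [0.5967, 0.0218, 0.1454]
tcp_rot: [[-0.001, -0.125, -0.992], [-0.001, -0.992, 0.125], [-1.0, 0.001, 0.001]]
force: [-2.6, -4.8, 4.7]
opening: 0.252
time_s: 63.73
position: [0.5995, 0.0215, 0.1454]
tcp_rot: [[-0.001, -0.125, -0.992], [-0.001, -0.992, 0.125], [-1.0, 0.001, 0.001]]
force: [-3.7, -4.3, 4.8]
opening: 0.248
```

```bash

python3 -m inch '{"dp":[[0,0,-1],[0,0,-1],[0,0,0],[0,0,0]],"yaw":[0,0,0,0]}' 
python3 -m inch '{"dp":[[0,0,-1],[0,0,-1.5],[0,0,-1],[0,0,0],[0,0,0],[0,0,0]],"yaw":[0,0,0,0,0,0]}'
```

```text
time_s: 64.07
position: [0.5997, 0.0215, 0.1454]
tcp_rot: [[-0.005, -0.125, -0.992], [-0.001, -0.992, 0.125], [-1.0, 0.001, 0.005]]
force: [-6.7, -3.9, 7.2]
opening: 0.25
time_s: 64.57
position: [0.5998, 0.0215, 0.1453]
tcp_rot: [[-0.013, -0.125, -0.992], [-0.0, -0.992, 0.125], [-1.0, 0.002, 0.013]]
force: [-12.7, -4.1, 12.8]
opening: 0.251
```

Locked end stop reached after 106 mm of travel; force rose to 13 N with no further motion. Releasing, retreating and checking.

```bash

python3 -m inch '{"dp":[[0,0,0],[0,0,0],[0,0,0],[0,0,0],[0,0,0],[0,0,0],[-20,0,0],[-40,0,0],[-40,0,0],[-20,0,0],[0,0,0],[0,0,0]],"yaw":[0,0,0,0,0,0,0,0,0,0,0,0]}' 50
python3 -m inch '{"dp":[[0,15,15],[0,25,25],[0,28,28],[0,28,28],[0,28,28],[0,25,25],[0,15,15],[0,0,0],[0,0,0],[0,0,0],[0,0,0],[0,0,0]],"yaw":[0,0,0,0,0,0,0,0,0,0,0,0]}'
python3 - <<'E'
from h import *
c=cap("top");crop(c,"t30.png",130,100,460,300,2.4)
c=cap("side");crop(c,"s30.png",200,100,440,400,2)
print(bot.read_state()["force"])
E
```

```text
time_s: 65.57
position: [0.6064, 0.0215, 0.2667]
tcp_rot: [[0.004, -0.125, -0.992], [-0.0, -0.992, 0.125], [-1.0, -0.0, -0.004]]
force: [0.4, 0.9, 0.4]
opening: 0.575
time_s: 66.57
position: [0.4231, -0.12, 0.2648]
tcp_rot: [[-0.0, -0.124, -0.992], [0.0, -0.992, 0.124], [-1.0, -0.0, 0.0]]
force: [0.1, -0.5, 1.1]
opening: 0.574
[-0.0077 -0.3448  0.1148]
```

View pics/t30.png

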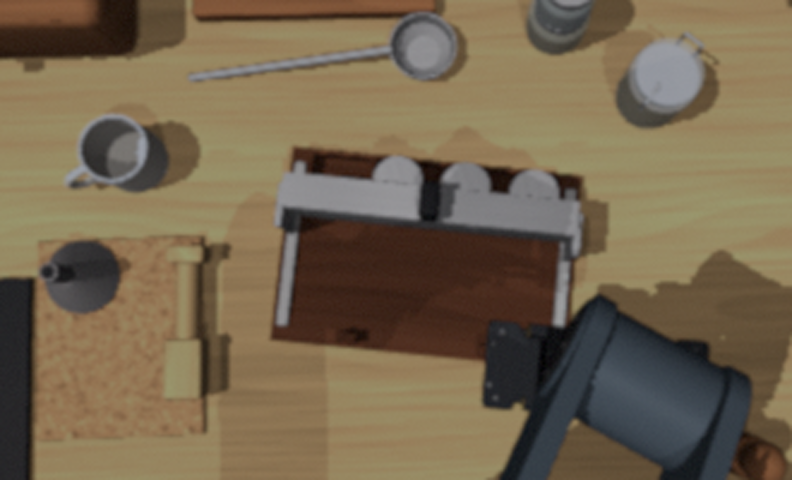

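View pics/s30.png

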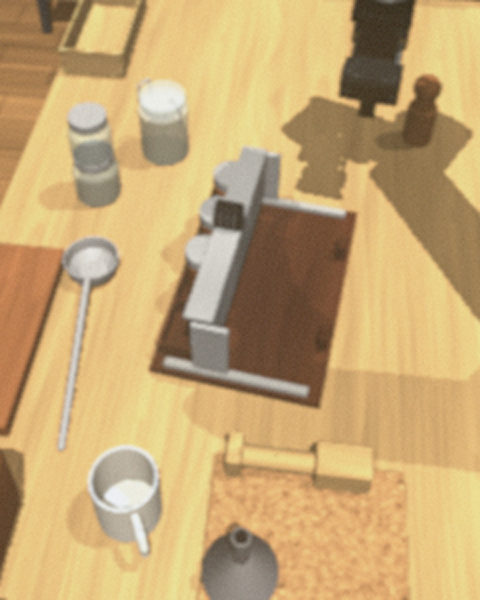

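```bash

python3 - <<'E'
from h import *
c=cap("top");f=lambda q,z:w(c,130+q[0]/2.4,100+q[1]/2.4,z)
print("board edge",f((205,430),.01),f((203,238),.01))
print("tamper R/L head",f((201,370),.054),f((166,370),.054),"ends",f((185,247),.054),f((182,398),.054))
print("handle L/R",f((177,300),.032),f((197,300),.032))
print("funnel spout top",f((50,272),.115))
c=cap("side");f=lambda q,z:w(c,200+q[0]/2,100+q[1]/2,z)
print("side head top corners",f((317,443),.054),f((374,447),.054),f((371,490),.032+.022))
print("end",f((236,434),.054), "board edge",f((214,458),.01),f((406,470),.01))
crop(cap("wrist"),"w30.png",0,0,640,400,1)
crop(c,"s31.png",300,300,410,400,6)
E
```

```text
board edge [0.3496 0.2971 0.01  ] [0.581  0.2993 0.01  ]
tamper R/L head [0.4228 0.2907 0.054 ] [0.424  0.3311 0.054 ] ends [0.5667 0.3093 0.054 ] [0.3913 0.3126 0.054 ]
handle L/R [0.5054 0.3247 0.032 ] [0.5048 0.301  0.032 ]
funnel spout top [0.5374 0.4415 0.115 ]
side head top corners [0.4598 0.2983 0.054 ] [0.3899 0.2955 0.054 ] [0.3935 0.3508 0.054 ]
end [0.5602 0.2979 0.054 ] board edge [0.5864 0.3112 0.01  ] [0.344  0.2993 0.01  ]
```

View pics/s31.png

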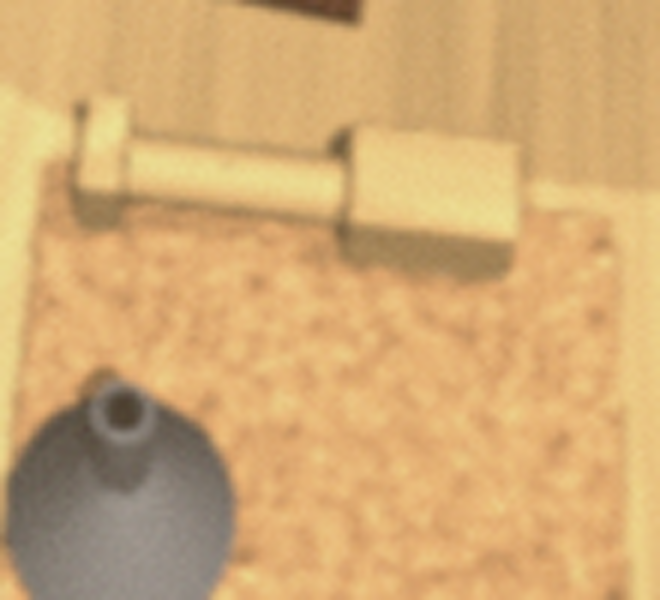

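The tamper's centre now reads y ≈ 0.311, but I placed it at 0.347. Something has knocked it towards the board edge, and it is only about 8 mm inside the limit. I'll look from above and move it back.

```bash

python3 - <<'E'
from h import *
go([.46,.312,.25],-97.1)
E
```

```text
yaw total -0.06
t 66.82 pos [ 0.4226 -0.1203  0.2651] psi -97.16 shift [  15.1 -433.6   16.3] rows 11 each [  1.4 -39.4   1.5] J6 66.6
```

```bash

python3 -m inch '{"dp":[[0,-15,1],[0,-28,1],[0,-38,1],[0,-39,1],[0,-39,1],[0,-39,1],[0,-39,2],[0,-39,2],[0,-39,2],[0,-39,2],[0,-34,1],[0,-25,1],[0,-14,1],[0,-6,0],[0,0,0],[0,0,0],[0,0,0]],"yaw":[0,0,0,0,0,0,0,0,0,0,0,0,0,0,-7,0,0]}' 60
python3 - <<'E'
from h import *
go([.45,.312,.2],-90)
c=cap("wrist");cv2.imwrite("pics/w31.png",c["color"][:,:,::-1])
E
```

```text
time_s: 68.23
position: [0.4597, 0.3099, 0.265]
tcp_rot: [[-0.001, -0.007, -1.0], [-0.001, -1.0, 0.007], [-1.0, 0.001, 0.001]]
force: [0.2, 0.2, 0.2]
opening: 0.69
yaw total -0.42
t 68.23 pos [0.4597 0.3099 0.265 ] psi -90.42 shift [65.  -2.1  9.7] rows 2 each [32.5 -1.   4.8] J6 112.9
```

View pics/w31.png

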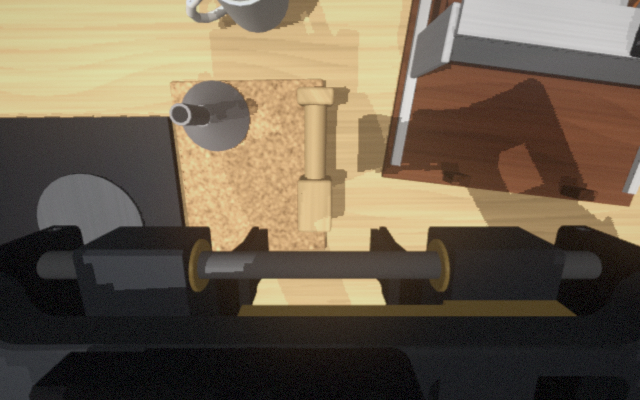

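```bash

python3 - <<'E'
from h import *
c=cap("wrist");crop(c,"w32.png",160,70,350,260,4)
for n,q,z in [("end far",(316,88),.054),("head start",(315,178),.054),("head end",(315,231),.054),("hL",(299,205),.054),("hR",(331,205),.054),("handleL",(305,140),.032),("handleR",(326,140),.032),("boardR",(326,82),.01),("boardL",(172,82),.01)]: print(n,w(c,*q,z))
E
```

```text
end far [0.5678 0.3118 0.054 ]
head start [0.4623 0.3142 0.054 ]
head end [0.392  0.3151 0.054 ]
hL [0.4275 0.3351 0.054 ]
hR [0.4271 0.2942 0.054 ]
handleL [0.5078 0.3267 0.032 ]
handleR [0.5076 0.2998 0.032 ]
boardR [0.5799 0.2991 0.01  ]
boardL [0.5817 0.498  0.01  ]
```

View pics/w32.png

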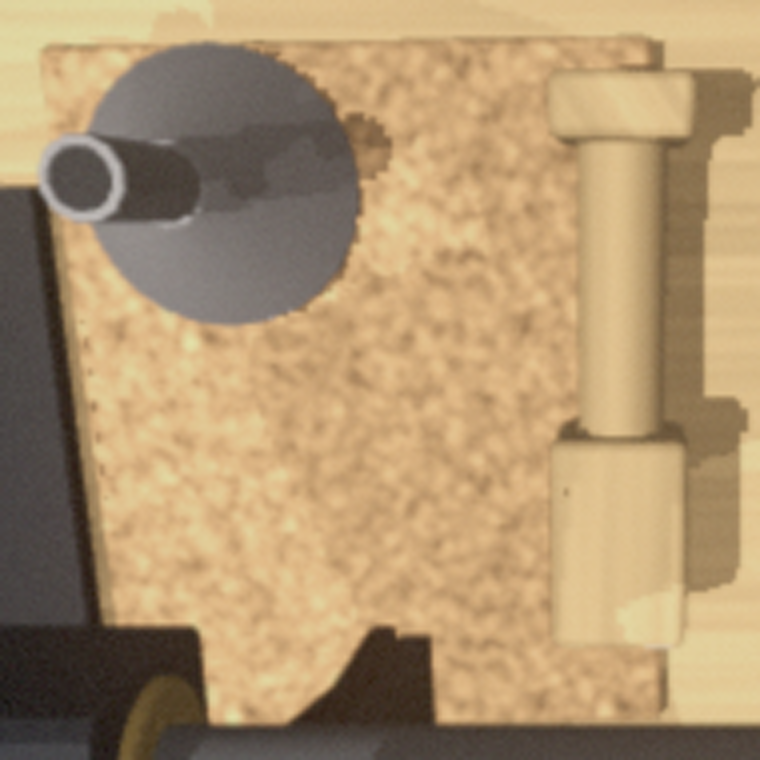

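Confirmed: centre at about (0.480, 0.3135), so it is roughly 85 mm off the board centre and hangs slightly over the edge. I'll re-grasp it and shift it inward.

```bash

python3 -m inch '{"dp":[[0,-2,-10],[0,-1,-5],[20,0,0],[35,0,0],[40,0,0],[40,0,0],[35,0,0],[25,0,0],[15,0,0],[10,0,0],[8,0,0],[5,0,0],[3,0,0],[0,0,0],[0,0,0],[0,0,0]],"yaw":[-0.4,0,0,0,0,0,0,0,0,0,0,0,0,0,0,0]}' 65
python3 - <<'E'
from h import *
go([.475,.313,.027],-90)
c=cap("wrist");cv2.imwrite("pics/w33.png",c["color"][:,:,::-1])
E
```

```text
time_s: 69.67
position: [0.4755, 0.3143, 0.0301]
tcp_rot: [[0.002, 0.003, -1.0], [0.001, -1.0, -0.003], [-1.0, -0.001, -0.002]]
force: [-0.4, 0.4, 0.4]
opening: 0.746
yaw total 0.19
t 69.67 pos [0.4755 0.3143 0.0301] psi -89.81 shift [3.1 1.3 0.5] rows 1 each [3.1 1.3 0.5] J6 112.0
```

View pics/w33.png

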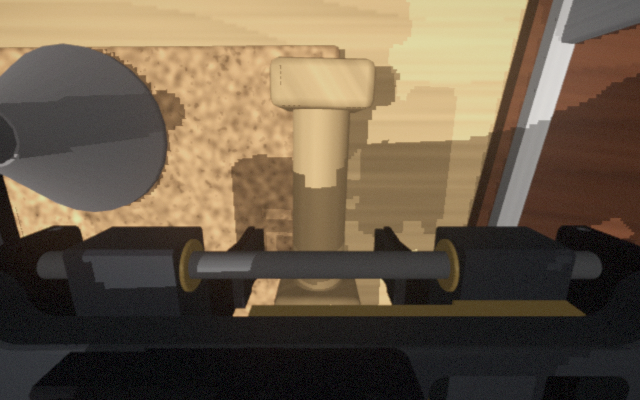

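```bash

python3 -m inch '{"dp":[[2,0,0],[0,0,0],[0,0,0],[0,0,0],[0,0,0],[0,0,0],[0,0,0],[0,0,0],[0,0,0],[0,0,0],[0,0,0]],"yaw":[0,0,0,0,0,0,0,0,0,0,0]}' 10
python3 -m inch '{"dp":[[-6,0,0],[-10,0,0],[-4,0,0],[0,-6,2],[0,-10,4],[0,-10,4],[0,-6,2],[0,-2,0],[0,0,0],[0,0,0]],"yaw":[0,0,0,0,0,0,0,0,0,0]}'
python3 - <<'E'
from h import *
go([.463,.347,.029],-90)
c=cap("wrist");cv2.imwrite("pics/w34.png",c["color"][:,:,::-1])
E
```

```text
time_s: 70.63
position: [0.4749, 0.3141, 0.0272]
tcp_rot: [[0.0, 0.003, -1.0], [0.0, -1.0, -0.003], [-1.0, -0.0, -0.0]]
force: [-0.2, 0.6, 0.4]
opening: 0.312
time_s: 71.47
position: [0.4624, 0.3482, 0.0469]
tcp_rot: [[-0.0, 0.004, -1.0], [-0.0, -1.0, -0.004], [-1.0, 0.0, 0.0]]
force: [-0.3, -1.2, -2.2]
opening: 0.313
yaw total 0.24
t 71.47 pos [0.4624 0.3482 0.0469] psi -89.76 shift [17.9  1.2 -0.6] rows 1 each [17.9  1.2 -0.6] J6 115.7
```

View pics/w34.png

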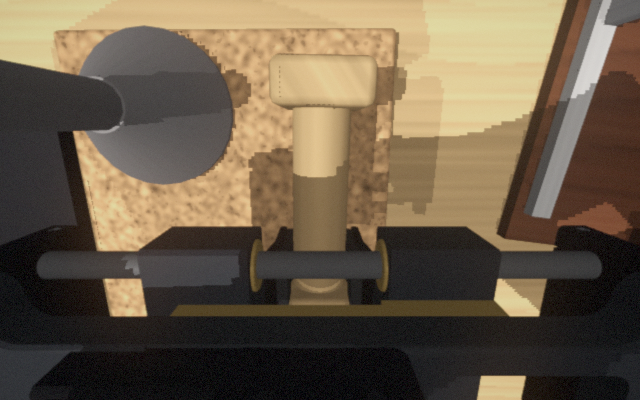

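```bash

python3 -m inch '{"dp":[[5,0,0],[6,0,0],[4,0,0],[2.5,0,0],[0,0,0],[0,0,0],[2,0,0],[0.7,0,0],[0,0,0],[0,0,0]],"yaw":[0,0,0,0,0,0,0,0,0,0]}'
python3 -m inch '{"dp":[[0,0,0],[0,0,0],[0,0,0],[0,0,0],[0,0,0],[0,0,0],[0,0,0],[-10,0,0],[-30,0,0],[-40,0,0],[-40,0,0],[-40,0,0],[-40,0,0],[0,0,0],[0,0,0]],"yaw":[0,0,0,0,0,0,0,0,0,0,0,0,0,0,0]}' 60
python3 -m inch '{"dp":[[0,20,5],[0,35,5],[0,38,5],[0,38,5],[0,38,5],[0,38,5],[0,38,5],[0,35,5],[0,20,5],[0,0,0],[0,0,0],[0,0,0],[0,0,0],[0,0,0]],"yaw":[0,0,0,0,0,0,0,0,0,0,0,0,0,0]}'
python3 - <<'E'
from h import *
c=cap("top");crop(c,"t40.png",130,100,460,300,2.4)
c=cap("side");crop(c,"s40.png",200,100,440,400,2)
s=bot.read_state();print(s["force"],s["time_s"])
E
```

```text
time_s: 72.35
position: [0.463, 0.3481, 0.0272]
tcp_rot: [[0.001, 0.003, -1.0], [0.0, -1.0, -0.003], [-1.0, -0.0, -0.001]]
force: [-0.1, 0.2, -1.2]
opening: 0.315
time_s: 73.6
position: [0.4642, 0.3488, 0.2308]
tcp_rot: [[0.007, 0.003, -1.0], [0.003, -1.0, -0.003], [-1.0, -0.003, -0.007]]
force: [-0.5, -0.3, -0.2]
opening: 0.69
time_s: 74.77
position: [0.4186, 0.0489, 0.2267]
tcp_rot: [[-0.001, 0.005, -1.0], [0.0, -1.0, -0.005], [-1.0, -0.0, 0.001]]
force: [-0.6, -0.2, -0.4]
opening: 0.688
[0.0711 0.7914 0.4915] 74.8667
```

View pics/t40.png

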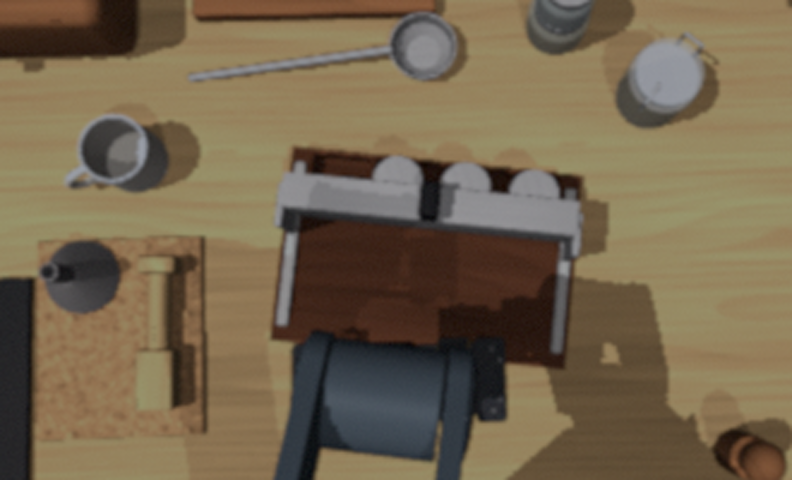

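View pics/s40.png

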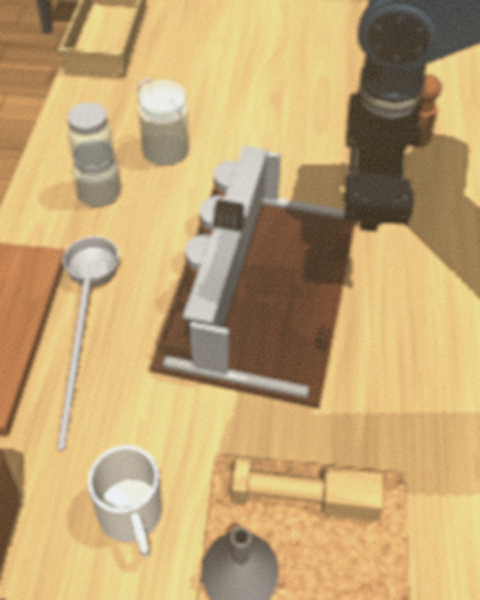

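The tamper is back well inside the board at top crop (157,330), with the funnel standing at (82,277). The bar is shut over three upright lids, the clip jar is standing, and the arm is clear.

```bash
python3 -c "
from rig import bot
bot.hand_in()"
```

```text
the job is handed in; nothing more can be done
```

The jars are ready to carry: the tamper lies flat and the funnel stands mouth down on the cork board. All three amber jars stand upright in wells 1 to 3, and the lock bar is shut over their lids. I handed the job in at about 75 s of the 210 s.

**Final checks**
- **Lock bar:** it went to the open end stop before the jars went in (held still at 11 N). It then travelled 106 mm to the locked stop (held still at 13 N) and had not moved in the last pictures.
- **Jars:** before locking, the top camera put all three lids within about 3 mm of their well centres. The side camera read them up to 8 mm off in y, but its carrier readings showed a similar offset.
- **Clip-lid jar:** still standing, and the arm is clear with nothing held.

**What went wrong on the way**
- **Bar dragged by the funnel:** lifting the funnel off pulled the bar from about 65 mm to about 30 mm open, so my first grasp of the grip block closed on air. I found it again and pushed the bar forward to make room for the gripper at the tamper.
- **Tamper moved:** after step 1 it was found about 35 mm closer to the board's edge than I had left it, with only about 8–10 mm of margin. After locking, I gripped it again and moved it back well inside the board. Step 1 had been completed before that.

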